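# Set the heel stop of a sloping lasting jig and lay the shoe last against it

## Robot

A 7-joint arm with a two-finger parallel gripper is mounted at the origin on the work surface. World frame = base frame: x ahead of the robot, y to its left, z up, the work surface at z = 0. Lengths are in m, angles in rad, forces in N, time in s.
With the tool pointing down it reaches from about 0.4 to 0.85 m from the base axis. Payload 10.4 kg.
Tool frame: the origin (TCP) lies at the very end of the fingers, on their centre line; the grasp point (between the pads) lies 19 mm behind it (manip.grip_point_offset is the distance from the TCP to the grasp point, in m); z points along the fingers, y is the line along which they close (so a half turn about z gives the same grasp; the last joint's range is limited). The gripper opens to 85 mm and grips with 20 to 120 N. Pads are 22 mm wide; open, the fingers measure 114 mm over their backs; the gripper's body (76 mm by 85 mm) begins 54 mm behind the grasp point. The pads swing forward as they close: fully open they stand 13 mm farther back than shut.
Start: joints at [-1.275, 0.332, -0.065, 1.46, 0.022, 1.35, -0.088], TCP at [0.196, 0.594, 0.206] pointing down, gripper open.
Joint ranges: [-2.6, 2.6], [-0.5, 2.12], [-1.47, 1.34], [0.16, 2.42], [-1.27, 4.41], [0.06, 2.06], [-2.6, 2.6]. Speed limits (rad/s): [2.22, 2.22, 2.79, 2.79, 3.14, 3.14, 3.14].

## Interface

Orientations are given as a unit quaternion [x, y, z, w].
In Python, from workcell import manip gives the robot as it stands. The module is installed in compiled form; this text tells all that it offers.
- The arm moves only by the tool step_arm, never from a script. Its argument "moves" is a list of rows, each a list of 7 numbers: the closure, from 0 (fully open) to 1 (shut), then the shift along the world's x, y, z in mm, then the turn, a rotation vector about the world's x, y, z in rad. In form: [[grip, tx, ty, tz, ax, ay, az], ...]. A call has 1 to 10 rows; each row is the pose to reach, as a shift and turn from the pose commanded when the call began; what a row does not reach only later rows make up. A row lasts 1/10 s, in which the tool goes at most 50 mm and 8.59 degrees, less where a joint would pass 70% of its speed; a pose out of reach is approached as far as the arm can. A call with a gripper value outside its range is refused whole. The fingers move at their own pace and stop on an object; "grip_force" is the grip in N (left out, the last holds). Time passes only in rows, so rows that repeat a pose let the fingers close. It gives the time, the measured TCP pose, the force, the opening and the grip force at its end, in the units of the state.
- manip.get_obs(): the state, without advancing time (a new reading comes with each control period).
- manip.camera(name): name is "scene" or "top"; returns a dict with "image" (400x640x3 uint8, blue, green, red), "K" (3x3 intrinsics, pixels), "rvec" (rotation vector, rad) and "tvec" (3), from world to camera coordinates, as OpenCV has them. Camera axes: x right, y down, z forward; pixel columns grow to the right and rows downward; lengths in m; the calibration is good to about 2 mm. A picture is of the moment at which its call begins. There is no depth.
- manip.hand_in(): hands the job in; it is judged then, once.
The state is a dict: "clock": time; "joint_pos": joint angles; "joint_velocities": joint speeds; "tau": joint torques, N m; "position": TCP position; "ee_rot": TCP orientation; "ft_force": force on the tool from outside, world axes, zero at the start; "torque": the same for the moment, N m; "grip_width": opening from 0.0 (shut) to 1.0 (fully open); "grasp_force": force on a finger pad.
Only numpy, scipy, OpenCV 4.12 (cv2) and the standard library are available. Lean on these libraries where they do the work, as an engineer would, in place of code of your own. Each camera call takes 0.05 s, during which the arm holds its last target. There are 200 camera calls.

## Task

Set the jig's heel stop to the marker: lift its clamp lever until it stands up, which frees it, slide the stop along the rail until its index fin lines up with the marker's fin, and press the lever fully back down to lock it there. Then lay the wooden shoe last, sole flat, along the jig's sloping bed with its heel up against the stop, let go, and leave the tin, hammer and shoe where they are.

Things in the scene. Friction and masses are not known exactly. Their poses are not given: they have to be found in the camera images.
- bed: Plywood bed of the fixed jig, sloping 30 degrees, low edge toward the robot. Origin: on its surface at the low edge, 30 mm above the bench; x up the slope, y along the rail (left), z the bed's normal. Surface: x 0 to 170, y -180 to 150 mm. A ledge at x -8 to 0 stands 14 mm proud of it; a steel rail (x 125 to 155, 20 mm high) runs along y.
- carriage (a joint): Slide of the grey heel-stop carriage on the rail, m: 0 at the left end, up to 0.14 toward bed -y; its middle is at bed y = 0.125 - value. 44 mm wide in y: saddle at bed x 114 to 166, 54 mm high (74 mm at the lever's lugs), and a stop arm at x 6 to 116, 42 mm high. Braked unless the lever is lifted; then slides with 2 to 4 N.
- lever (a joint): Clamp lever on the carriage, in rad: 0 = locked, handle level and pointing to the robot; grows as its handle is lifted, to 1.3 = free, handle standing up. Its axis is parallel to bed y, at bed x 140 mm, z 62 mm, in the middle of the carriage's width. The brake lets go above about 0.6.
- lever_grip (a point): Centre of the black T-grip at the end of the clamp lever: a round bar 22 mm in diameter and 44 mm long, lying parallel to bed y, 90 mm from the lever's axis. The steel lever rod is 12 mm thick. When locked the grip is about 152 mm above the bench; lifted, about 240 mm.
- index (a point): Top of the carriage's index fin, an upright steel plate 5 mm thick in y at the uphill side of the carriage's middle, at bed x 161 mm, z 94 mm. It moves with the carriage.
- mark (a point): Top of the marker's fin, an upright steel plate 5 mm thick in y on a 34 mm wide clip fixed at the uphill edge of the rail, at bed x 175 mm, z 94 mm. Index fin and marker fin line up when both have the same bed y.
- stop_face (a point): Centre of the carriage's stop face, the flat vertical side of the stop arm that looks toward bed -y (22 mm from the carriage's middle), 42 mm up the slope and 20 mm above the bed.
- last: Loose wooden shoe last, 170 mm long, 72 mm wide at the forepart, 56 mm at the heel, 90 mm high, about 0.35 kg. Origin: centre of its flat sole; x toward the toe, y to its left, z up. Toe at x = 85 mm, heel at x = -85 mm. Starts on the bench on either side of the jig.
- heel (a point): Back of the last's heel, at last x = -85 mm, 20 mm above its sole.
- ankle (a point): Inside the last's ankle block, a good place to grip: a block 62 mm long in x and 44 mm wide in y, centred at last x = -35 mm; this point is 70 mm above the sole, the block's flat top is at 90 mm.
- tin: Closed glue tin, radius 42 mm, 110 mm high, origin at the centre of its underside. Bystander, stands on the other side of the jig from the last.
- hammer: Hammer with a wooden handle, 260 mm long, lying on the bench at one far corner beside the jig (left or right). Origin near its middle. Bystander.
- shoe: Brown shoe, 250 mm long, 85 mm high, standing on the bench at the other far corner beside the jig. Origin under its middle. Bystander.
There are look-alikes about, which are no part of the job. What is meant by the last is not pink or purple, and is the smaller of those in its own colour.

How it is judged:
On the way, in this order (a step that is already met when the one before it is completed fails the run):
1. the clamp lever is lifted free (value of joint lever above 0.7 rad), for 0.1 s.
2. the stop stands at the marker, fins in line within 4 mm, with the lever still up (y of index in the frame of mark between -0.004 and 0.004 m and value of joint lever above 0.6 rad), for 0.2 s.
3. the lever is pressed back down, the stop still at the marker (y of index in the frame of mark between -0.004 and 0.004 m and value of joint lever below 0.12 rad), for 0.2 s.
At the end, for the whole second after the job is handed in: Index fin and marker fin in line within 4 mm; lever locked (below 0.12 rad); the last at rest on the bed, sole flat on it (within 0.08 rad and 6 mm), lengthwise along the rail within 0.2 rad, its middle 20 to 100 mm up the slope, the back of its heel within 6 mm of the stop face (all of step 3 and y of heel in the frame of stop_face between -0.006 and 0.004 m and angle between the x axis of last and the y axis of bed, either way round below 0.2 rad and angle between the z axis of last and the z axis of bed, either way round below 0.08 rad and x of last in the frame of bed between 0.02 and 0.1 m and z of last in the frame of bed between -0.004 and 0.006 m and linear speed of last below 0.02 m/s); the robot touches nothing.
It fails at once if the tin, hammer or shoe is moved more than 30 mm (distance of any of tin, hammer, shoe from where it was at the start of the episode above 0.03 m).
It also fails if it takes over 61 s, if anything falls off the work surface, if the arm or the gripper's body presses on something with over 40 N, if the wrist force passes 120 N, or if a joint passes its speed limit or range.

## Working session

There is one attempt and no reset: what is moved stays moved. The work goes in short steps, Python scripts to look and compute and a tool call to move; the robot and the scene stay as the last step left them, time stands still between calls to the robot, and variables do not carry over. Pictures are saved under pics/ and viewed, at most 10 in all, crops included, and the job is handed in when it is done.

Besides the shell and the picture viewer there is one more tool, called after "Request:" by a JSON object that holds its "name" and its "arguments", one argument or row to a line. step_arm: Moves the arm, as the interface text tells. Its arguments: {"type":"object","properties":{"moves":{"type":"array","items":{"type":"array","items":{"type":"number"}}},"grip_force":{"type":"number"}},"required":["moves"]}

```bash
mkdir -p pics
cat > h.py <<'E'
import numpy as np, cv2
from workcell import manip
def cam(n):
    c=manip.camera(n); R=cv2.Rodrigues(np.array(c["rvec"],float))[0]; t=np.array(c["tvec"],float).ravel()
    return dict(im=c["image"],K=np.array(c["K"]),R=R,t=t,C=-R.T@t)
def ray(c,uv):
    d=c["R"].T@np.linalg.inv(c["K"])@np.array([uv[0],uv[1],1.]); return d/np.linalg.norm(d)
def onz(c,uv,z):
    d=ray(c,uv); return c["C"]+d*(z-c["C"][2])/d[2]
def tri(a,ua,b,ub):
    A=[];r=[]
    M=np.zeros((3,3));v=np.zeros(3)
    for c,u in((a,ua),(b,ub)):
        d=ray(c,u);P=np.eye(3)-np.outer(d,d);M+=P;v+=P@c["C"]
    X=np.linalg.solve(M,v); return X
def proj(c,X):
    p=c["K"]@(c["R"]@np.array(X,float)+c["t"]); return p[:2]/p[2]
E
python3 - <<'E'
from h import *
for n in("scene","top"):
    c=cam(n); cv2.imwrite(f"pics/{n}0.png",c["im"]); print(n,c["C"],c["K"][0,0])
print(manip.get_obs(), manip.grip_point_offset)
E
```

```text
scene [ 1.17081542 -0.55019038  0.81660256] 376.4516833669217
top [ 0.24991117 -0.10807745  1.5298591 ] 507.5254951271062
{'clock': 0.1, 'joint_pos': array([-1.27462292,  0.3327847 , -0.0647052 ,  1.46085843,  0.02156804,
        1.34987174, -0.08850179]), 'joint_velocities': array([-0.00027847, -0.00299755, -0.00032958, -0.00207376,  0.00034817,
        0.0010968 , -0.0004589 ]), 'tau': array([ 1.92787244e-03, -6.26738548e+01,  4.95428732e-02, -3.92431247e+01,
        1.63688406e-02,  6.95303577e-03, -8.61672504e-06]), 'position': array([0.19575355, 0.59317596, 0.20560995]), 'ee_rot': array([ 1.58705108e-01,  9.87325839e-01, -6.08174037e-04, -8.65530769e-05]), 'ft_force': array([-0.63895596, -0.24641334, -0.20414376]), 'torque': array([-0.034563  ,  0.0434845 ,  0.06690052]), 'grasp_force': 0.0, 'grip_width': 1.001454297923026} 0.0187
```

View pics/scene0.png

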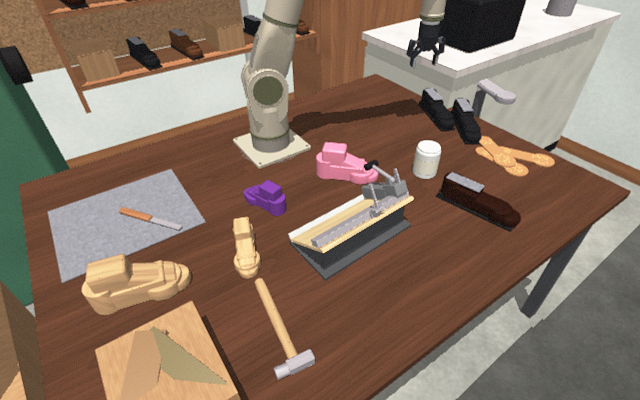

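View pics/top0.png

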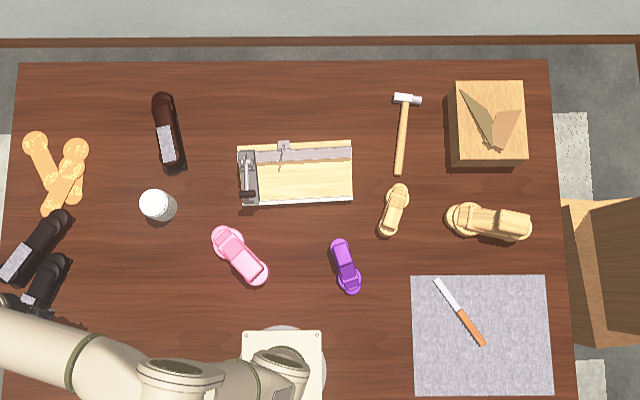

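The scene view has the jig at about (350,225), the hammer at (280,330), the shoe at (480,200) and the tin at (427,160).

There are four last candidates: pink (345,165), purple (265,197), small tan (245,247; top view 394,210) and large tan (130,282; top view 490,222). The small tan one fits, because it isn't pink or purple and is the smaller of the two tan ones. I'll confirm it in a crop.

Run:
```python
import cv2,numpy as np
t=cv2.imread("pics/top0.png");s=cv2.imread("pics/scene0.png")
a=cv2.resize(t[130:250,230:430],None,fx=4,fy=4,interpolation=cv2.INTER_CUBIC)
cv2.imwrite("pics/c1.png",a)
b=cv2.resize(s[140:285,225:425],None,fx=4,fy=4,interpolation=cv2.INTER_CUBIC)
cv2.imwrite("pics/c2.png",b)
```

```text
(no output)
```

View pics/c1.png

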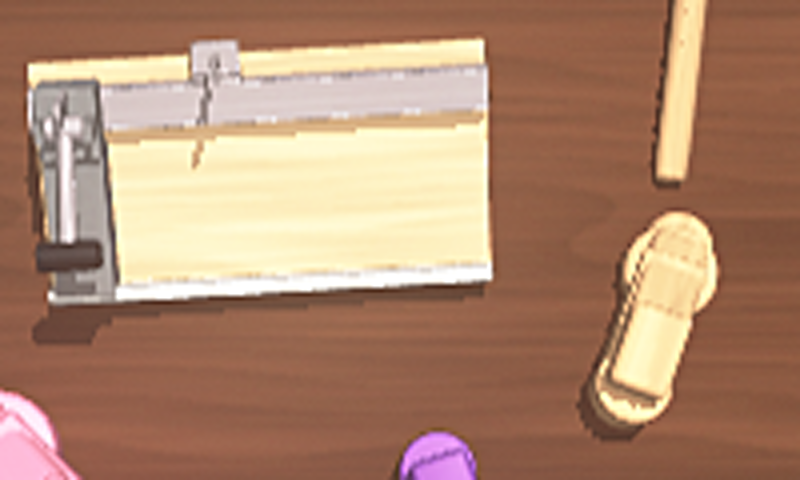

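View pics/c2.png

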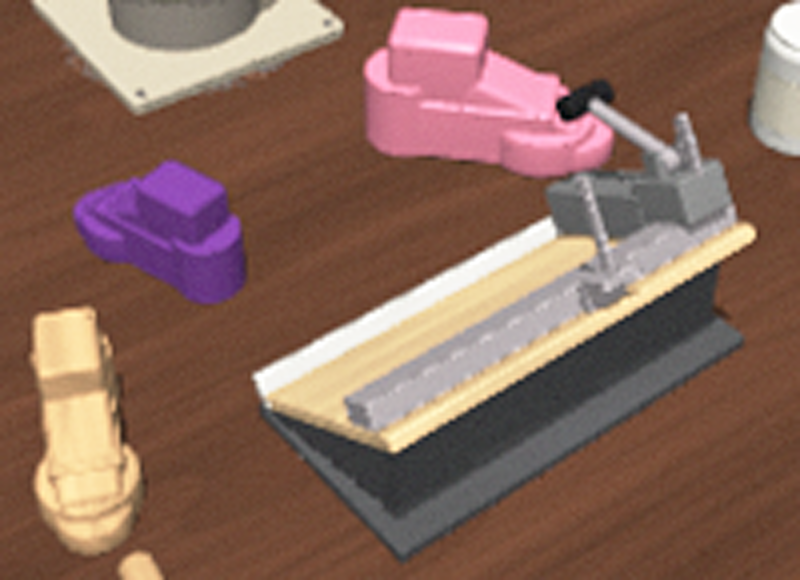

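The crops confirm it: the small tan last is at c1 (655,315), heel toward the robot and toe away, and its larger twin lies outside the crop to the right. In c1, the carriage is at the left end of the rail with the black grip at (70,256), and the marker clip is at (215,62). In c2, the fin tops are at (683,118) for the index and (586,180) for the marker.

Next I'll work out positions from these.

```bash
cat > m.py <<'E'
from h import *
from scipy.optimize import least_squares
def bedT(p):
    x,y,a=p; c,s=np.cos(a),np.sin(a); C,S=np.cos(np.pi/6),.5
    R=np.array([[c,-s,0],[s,c,0],[0,0,1]])@np.array([[C,0,-S],[0,1,0],[S,0,C]])
    return R,np.array([x,y,.03])
def b2w(p,b): R,o=bedT(p); return R@(np.array(b,float)/1000)+o
def w2b(p,X): R,o=bedT(p); return 1000*R.T@(np.array(X)-o)
E
python3 - <<'E'
from m import *
S=cam("scene");T=cam("top")
t=lambda u,v:np.array([(u+.5)/4-.5+230,(v+.5)/4-.5+130])
s=lambda u,v:np.array([(u+.5)/4-.5+225,(v+.5)/4-.5+140])
obs=[(T,t(485,40),(170,-180,0)),(T,t(30,65),(170,150,0)),(T,t(488,66),(155,-180,20)),(T,t(491,265),(0,-180,14)),
 (S,s(385,432),(170,-180,0)),(S,s(752,228),(170,150,0)),(S,s(258,378),(-8,-180,14)),(S,s(272,400),(0,-180,0))]
f=lambda p:np.concatenate([proj(c,b2w(p,b))-u for c,u,b in obs])
r=least_squares(f,[.6,0,0],loss="soft_l1"); p=r.x; print("bed",p,np.round(r.fun.reshape(-1,2) if len(r.fun)==16 else r.fun,1))
np.save("bed.npy",p)
for n,a,b in(("grip",(70,256),(585,100)),("mark",(215,58),(586,180)),("index",(62,97),(683,118))):
    X=tri(T,t(*a),S,s(*b)); print(n,X.round(4),w2b(p,X).round(1), "reproj",(proj(T,X)-t(*a)).round(1),(proj(S,X)-s(*b)).round(1))
for y in(125,20): print("expected index px",proj(T,b2w(p,(161,y,94))),b2w(p,(62,y,107)))
# last
hsv=cv2.cvtColor(T["im"],cv2.COLOR_BGR2HSV); m=cv2.inRange(hsv,(12,60,120),(30,200,255)); m[:178]=0;m[250:]=0;m[:,:370]=0;m[:,420:]=0
c=max(cv2.findContours(m,0,2)[0],key=cv2.contourArea);print(cv2.minAreaRect(c),cv2.boundingRect(c))
print("block",tri(T,t(650,350),S,s(67,343)))
pp=c[:,0,:].astype(float); w=np.array([onz(T,q,.02)[:2] for q in pp]); box=cv2.minAreaRect((w*1000).astype(np.float32));print("rect mm",box,cv2.boxPoints(box))
for nm,lo,hi in(("tin",(139,188),(178,226)),): print(onz(T,(157,204),.11))
E
```

```text
bed [ 0.50086069 -0.03102478  0.04877367] [[ 0.  -0.2]
 [-0.6 -0.4]
 [ 0.   0.1]
 [ 0.4  0.4]
 [ 1.1  1.9]
 [ 0.9 -0.6]
 [-1.1 -0.3]
 [-1.7 -1. ]]
grip [0.4929 0.0875 0.1546] [ 60.4 118.8 109. ] reproj [-0.1 -0.1] [-0.1  0. ]
mark [ 0.6164 -0.0175  0.2079] [189.4   7.9  96.1] reproj [0.8 0.6] [ 1.  -0.2]
index [0.5934 0.0877 0.1985] [169.3 114.1  96.8] reproj [0.3 0.2] [ 0.3 -0.1]
expected index px [241.77390034 156.9774394 ] [0.49495974 0.09383601 0.15366472]
expected index px [280.469285   154.91710839] [ 0.50007895 -0.01103913  0.15366472]
((393.76922607421875, 209.8461456298828), (23.329742431640625, 56.131710052490234), 15.255118370056152) (377, 183, 32, 54)
block [ 0.43406803 -0.32012179  0.0844119 ]
rect mm ((465.0140075683594, -335.2923583984375), (69.90865325927734, 171.45567321777344), 73.39038848876953) [[ 372.87152 -344.283  ]
 [ 537.17316 -393.29343]
 [ 557.1565  -326.30173]
 [ 392.85486 -277.2913 ]]
[0.47227016 0.34812148 0.11      ]
```

```bash
cat >> m.py <<'E'
from scipy.spatial.transform import Rotation as Ro
p=np.load("bed.npy") if __import__("os").path.exists("bed.npy") else None
def go(target,R):   # delta row from present pose
    o=manip.get_obs(); d=(np.array(target)-o["position"])*1000
    r=(R*Ro.from_quat(o["ee_rot"]).inv()).as_rotvec(); return d.round(1),r.round(3)
def tool(phi,yaw=None):  # tool z tilted forward by phi from down, closing along bed y
    yaw=p[2] if yaw is None else yaw
    z=np.array([np.sin(phi)*np.cos(yaw),np.sin(phi)*np.sin(yaw),-np.cos(phi)]); y=np.array([-np.sin(yaw),np.cos(yaw),0]); return Ro.from_matrix(np.c_[np.cross(y,z),y,z])
def tip(th,phi,yb,past,off): # TCP for lever angle th; 'off' perpendicular offset below bar
    u=np.array([np.cos(p[2]),np.sin(p[2]),0]);k=np.array([0,0,1]); A=b2w(p,(140,yb,62))
    return A+.09*(-np.cos(th)*u+np.sin(th)*k)+past/1000*(np.sin(phi)*u-np.cos(phi)*k)-off/1000*(np.cos(phi)*u+np.sin(phi)*k)
E
python3 - <<'E'
from m import *
f=np.radians(42)
print(go([.45,.22,.25],tool(f)))
b=tip(0,f,119,25,42);print(b)
for th in(0,.3,.6,.9,1.2): print(th,((tip(th,f,119,25,22)-b)*1000).round(1))
E
```

```text
(array([ 254.2, -373.3,   44.2]), array([-0.098, -0.73 ,  0.351]))
[0.4808356  0.08713943 0.10701147]
0 [14.8  0.7 13.4]
0.3 [18.9  0.9 40. ]
0.6 [30.5  1.5 64.2]
0.9 [48.9  2.4 83.9]
1.2 [72.2  3.5 97.3]
```

Request:
{"name": "step_arm", "arguments": {
  "moves": [
    [0.72, 0, 0, 60, 0, 0, 0],
    [0.72, 50, -60, 90, 0, 0, 0.1],
    [0.72, 100, -120, 90, -0.03, -0.2, 0.2],
    [0.72, 150, -180, 90, -0.05, -0.3, 0.3],
    [0.72, 200, -240, 80, -0.07, -0.5, 0.35],
    [0.72, 230, -300, 70, -0.098, -0.73, 0.351],
    [0.72, 254, -373, 44, -0.098, -0.73, 0.351],
    [0.72, 254, -373, 44, -0.098, -0.73, 0.351],
    [0.72, 254, -373, 44, -0.098, -0.73, 0.351],
    [0.72, 254, -373, 44, -0.098, -0.73, 0.351]
  ]
}}

```text
clock: 1.2
position: [0.4441, 0.2295, 0.2517]
ee_rot: [-0.023, 0.933, 0.01, 0.358]
ft_force: [2.0, -0.3, 1.6]
grip_width: 0.279
grasp_force: 0.0
```

Run:
```python
from m import *
o=manip.get_obs();print(o["joint_pos"].round(2),o["grip_width"])
f=np.radians(42);b=tip(0,f,119,25,42)
print(go(b+[0,.1,0],tool(f)),go(b,tool(f)))
```

```text
[-1.1  -0.42  0.09  2.28  0.78  0.96  0.25] 0.2792292188508075
(array([  36.8,  -42.4, -144.7]), array([-0.001, -0.   , -0.002])) (array([  36.8, -142.4, -144.7]), array([-0.001, -0.   , -0.002]))
```

Request:
{"name": "step_arm", "arguments": {
  "moves": [
    [0.72, 36, -42, -50, 0, 0, 0],
    [0.72, 36, -42, -100, 0, 0, 0],
    [0.72, 37, -42, -145, 0, 0, 0],
    [0.72, 37, -42, -145, 0, 0, 0],
    [0.72, 37, -42, -145, 0, 0, 0]
  ]
}}

```text
clock: 1.7
position: [0.4843, 0.1892, 0.1613]
ee_rot: [-0.024, 0.927, 0.004, 0.374]
ft_force: [0.2, -0.3, 0.5]
grip_width: 0.282
grasp_force: 0.0
```

Run:
```python
from m import *
o=manip.get_obs();print(o["joint_pos"].round(2))
f=np.radians(42);b=tip(0,f,119,25,42)
print(go(b,tool(f)))
c=cam("scene");d=cam("top");a=np.hstack([cv2.resize(c["im"][120:270,300:440],None,fx=2.8,fy=2.8),cv2.resize(d["im"][110:260,190:330],None,fx=2.8,fy=2.8)]);cv2.imwrite("pics/p1.png",a)
```

```text
[-0.56 -0.27 -0.24  2.41  0.88  0.59  0.17]
(array([  -3.5, -102.1,  -54.2]), array([0.009, 0.035, 0.001]))
```

View pics/p1.png

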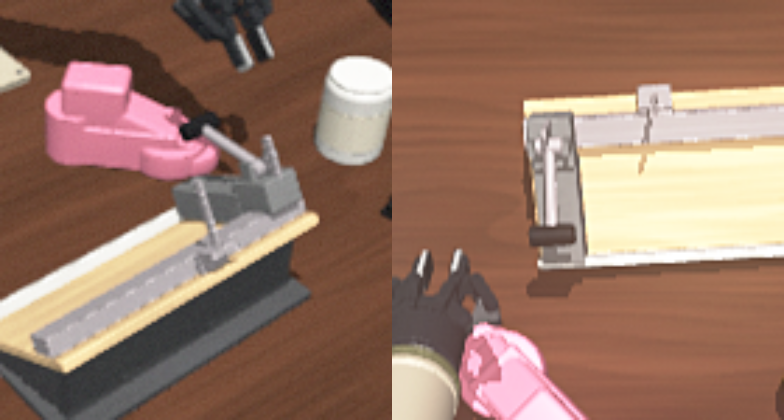

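Tilting forward runs into the elbow limit. I'll pinch the lever rod from above instead, just behind the T-grip, and lift, slide and lower with that one grasp.

```bash
cat >> m.py <<'E'
def rod(th,phi,yb,r=58): # TCP pinching rod at radius r
    u=np.array([np.cos(p[2]),np.sin(p[2]),0]);k=np.array([0,0,1]); A=b2w(p,(140,yb,62))
    return A+r/1000*(-np.cos(th)*u+np.sin(th)*k)+.0187*(np.sin(phi)*u-np.cos(phi)*k)
E
python3 - <<'E'
from m import *
T=rod(0,0,119); print(T, go(T+[0,0,.1],tool(0)))
S=cam("scene");D=cam("top")
# black grip blob in both views
for c,(x0,y0,x1,y1) in((D,(232,180,262,202)),(S,(358,150,385,180))):
    g=c["im"][y0:y1,x0:x1].max(2); m=(g<75).astype(np.uint8); n,l,st,ce=cv2.connectedComponentsWithStats(m)
    print([(st[i].tolist(),(ce[i]+[x0,y0]).round(1).tolist()) for i in range(1,n) if st[i][4]>15])
E
```

```text
[0.52726413 0.08940572 0.13499358] (array([ 42.5, -96.9,  74.4]), array([-0.023,  0.766,  0.001]))
[]
[([0, 0, 27, 21, 222], [369.4, 160.0])]
```

Request:
{"name": "step_arm", "arguments": {
  "moves": [
    [0.5, 0, 0, 50, 0, 0.1, 0],
    [0.5, 0, 0, 90, 0, 0.25, 0],
    [0.5, 20, -30, 90, -0.01, 0.4, 0],
    [0.5, 40, -60, 85, -0.02, 0.55, 0],
    [0.5, 42, -97, 80, -0.023, 0.7, 0],
    [0.5, 42, -97, 74, -0.023, 0.766, 0],
    [0.5, 42, -97, 74, -0.023, 0.766, 0],
    [0.5, 42, -97, 74, -0.023, 0.766, 0]
  ]
}}

```text
clock: 2.7
position: [0.5273, 0.0931, 0.235]
ee_rot: [-0.026, 1.0, 0.001, -0.001]
ft_force: [-0.4, 0.4, -0.4]
grip_width: 0.5
grasp_force: 0.0
```

Run:
```python
from m import *
T=rod(0,0,119); print(go(T+[0,0,.05],tool(0)),go(T,tool(0)),manip.get_obs()["joint_pos"].round(2))
c=cam("scene");d=cam("top");a=np.hstack([cv2.resize(c["im"][100:250,320:440],None,fx=3.3,fy=3.3),cv2.resize(d["im"][90:240,190:310],None,fx=3.3,fy=3.3)]);cv2.imwrite("pics/p2.png",a)
```

```text
(array([ -0. ,  -3.7, -50. ]), array([-0.001, -0.002, -0.003])) (array([  -0. ,   -3.7, -100. ]), array([-0.001, -0.002, -0.003])) [-0.58  0.12  0.35  1.67 -0.04  1.36  1.4 ]
```

View pics/p2.png

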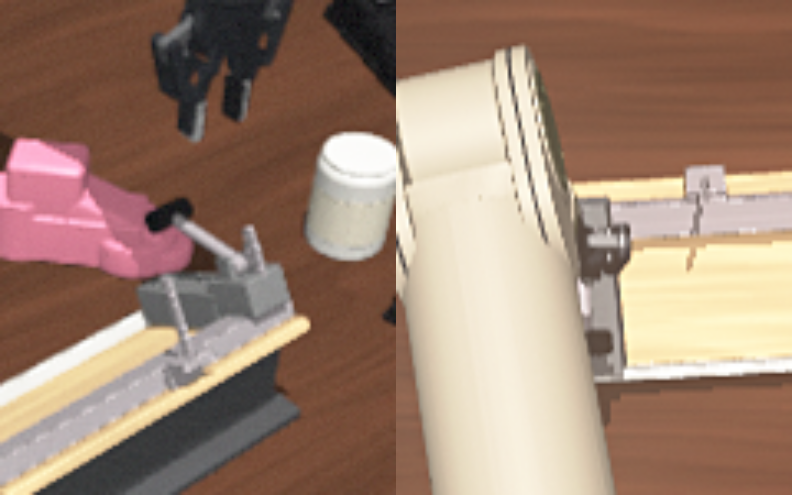

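Request:
{"name": "step_arm", "arguments": {
  "moves": [
    [0.5, 0, -3, -45, 0, 0, 0],
    [0.5, 0, -4, -80, 0, 0, 0],
    [0.5, 0, -4, -100, 0, 0, 0],
    [0.5, 0, -4, -100, 0, 0, 0],
    [0.7, 0, -4, -100, 0, 0, 0],
    [0.8, 0, -4, -100, 0, 0, 0],
    [1, 0, -4, -100, 0, 0, 0],
    [1, 0, -4, -100, 0, 0, 0],
    [1, 0, -4, -100, 0, 0, 0]
  ],
  "grip_force": 20
}}

```text
clock: 3.7
position: [0.5266, 0.0881, 0.1361]
ee_rot: [-0.025, 1.0, 0.002, 0.001]
ft_force: [0.6, 0.1, -0.4]
grip_width: 0.0
grasp_force: 0.0
```

Run:
```python
from m import *
o=manip.get_obs();print(o["joint_pos"].round(2),o["ft_force"],o["torque"])
T=rod(0,0,119);g=go(T,tool(0));print(g)
b=rod(0,0,119)
for th,ph in((.2,0),(.4,-.05),(.6,-.15),(.8,-.25),(1.,-.4),(1.1,-.45)): print(th,((rod(th,ph,119)-b)*1000).round(1),(tool(ph)*tool(0).inv()).as_rotvec().round(3))
```

```text
[-0.56  0.18  0.35  1.81 -0.07  1.16  1.43] [ 0.593944    0.12863942 -0.39401736] [ 0.05366923  0.06317132 -0.00483344]
(array([ 0.6,  1.3, -1.1]), array([-0.004,  0.002, -0.001]))
0.2 [ 1.2  0.1 11.5] [0. 0. 0.]
0.4 [ 3.6  0.2 22.6] [-0.002  0.05   0.   ]
0.6 [ 7.3  0.4 33. ] [-0.007  0.15   0.   ]
0.8 [12.9  0.6 42.2] [-0.012  0.25  -0.   ]
1.0 [19.4  0.9 50.3] [-0.02  0.4   0.  ]
1.1 [23.5  1.1 53.6] [-0.022  0.449  0.   ]
```

Run:
```python
from m import *
c=cam("scene");d=cam("top");a=np.hstack([cv2.resize(c["im"][110:220,330:430],None,fx=4,fy=4),cv2.resize(d["im"][120:230,210:310],None,fx=4,fy=4)]);cv2.imwrite("pics/p3.png",a)
print(proj(c,manip.get_obs()["position"]),proj(d,manip.get_obs()["position"]))
```

```text
[377.74328411 175.14707907] [248.02146139 182.91017437]
```

View pics/p3.png

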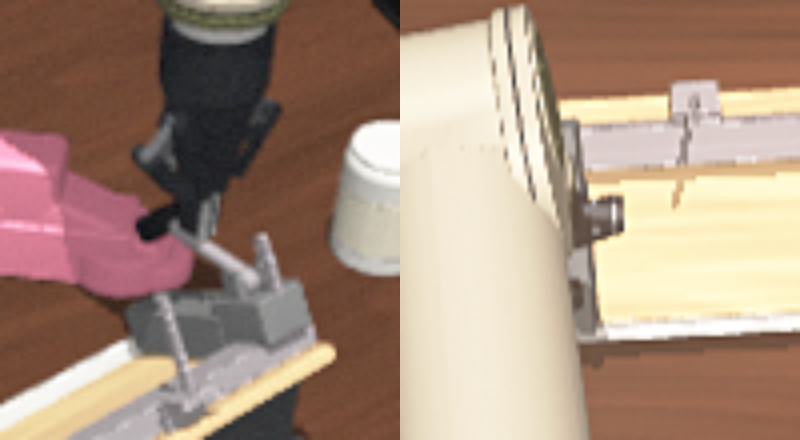

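Run:
```python
from m import *
T=cam("top");S=cam("scene")
t=lambda u,v:np.array([(u+.5)/4-.5+230,(v+.5)/4-.5+130])
s=lambda u,v:np.array([(u+.5)/4-.5+225,(v+.5)/4-.5+140])
print(onz(T,t(66,190),.16),onz(T,t(70,250),.163))
print(onz(S,s(630,130),.158),onz(S,s(585,97),.158))
q=manip.get_obs()["position"]
for y in(119,): print(proj(T,b2w(p,(88,y,92))),t(66,190),proj(S,b2w(p,(88,y,92))),s(630,130))
# finger tips visible in present scene image
im=cv2.resize(S["im"][150:190,355:405],None,fx=14,fy=14,interpolation=cv2.INTER_CUBIC);cv2.imwrite("pics/p4.png",im)
for dz in(0,.02,.04): print(proj(S,q+[0,0,dz]))
```

```text
[0.53793254 0.09009584 0.16      ] [0.49537119 0.08613295 0.163     ]
[0.54388096 0.0870408  0.158     ] [0.49352957 0.08704564 0.158     ]
[246.64561075 182.09118633] [246.125 177.125] [378.33936031 169.93625703] [382.125 172.125]
[377.72296988 175.17161271]
[378.31425749 169.74876566]
[378.91966112 164.19645701]
```

View pics/p4.png

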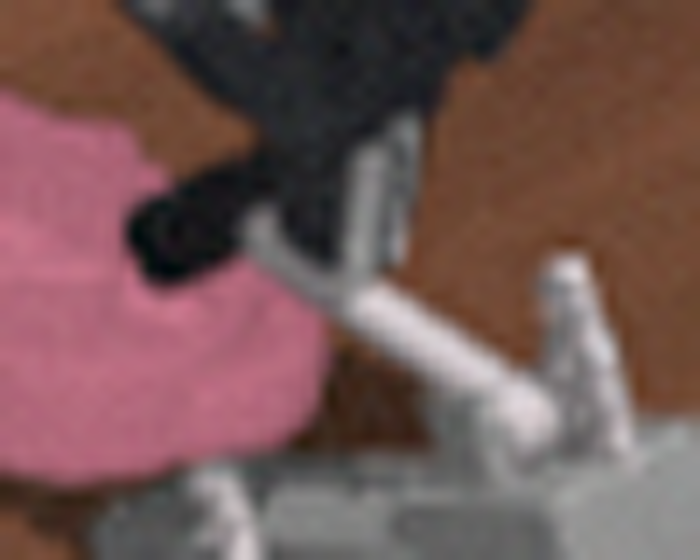

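Run:
```python
from m import *
S=cam("scene");a=cv2.imread("pics/scene0.png").astype(int);b=S["im"].astype(int)
np.set_printoptions(linewidth=200)
print("cols 370..390");
for r in range(160,184): print(r,[f"{a[r,c].sum()//3:3d}/{b[r,c].sum()//3:3d}" for c in range(371,389)])
```

```text
cols 370..390
160 [' 74/ 73', ' 61/ 60', ' 46/ 37', ' 48/ 33', ' 42/ 37', ' 52/ 43', ' 68/ 41', ' 78/ 31', ' 79/ 40', ' 73/ 61', ' 76/ 88', ' 72/ 92', ' 77/ 87', ' 71/105', ' 73/ 55', ' 74/ 76', ' 77/ 76', ' 75/ 75']
161 [' 49/ 42', ' 46/ 36', ' 38/ 25', ' 40/ 29', ' 42/ 34', ' 40/ 44', ' 53/ 38', ' 71/ 36', ' 73/ 43', ' 75/ 91', ' 74/128', ' 73/111', ' 74/ 75', ' 76/ 94', ' 74/ 61', ' 75/ 73', ' 72/ 77', ' 75/ 73']
162 [' 39/ 24', ' 35/ 26', ' 33/ 19', ' 41/ 27', ' 43/ 36', ' 42/ 29', ' 43/ 33', ' 62/ 37', ' 70/ 47', ' 77/103', ' 74/131', ' 76/109', ' 77/ 86', ' 72/ 95', ' 80/ 64', ' 73/ 77', ' 76/ 74', ' 73/ 77']
163 [' 41/ 28', ' 35/ 25', ' 36/ 27', ' 39/ 30', ' 35/ 37', ' 31/ 35', ' 35/ 33', ' 52/ 29', ' 77/ 54', ' 77/111', ' 71/138', ' 76/103', ' 76/ 92', ' 77/ 92', ' 75/ 69', ' 74/ 76', ' 73/ 76', ' 76/ 74']
164 [' 35/ 20', ' 53/ 28', ' 89/ 55', ' 90/ 49', ' 32/ 34', ' 26/ 39', ' 31/ 40', ' 48/ 32', ' 83/ 60', ' 75/120', ' 78/132', ' 72/ 94', ' 70/ 97', ' 76/ 70', ' 77/ 77', ' 80/ 77', ' 75/ 78', ' 75/ 77']
165 [' 33/ 27', '107/ 67', '172/102', '172/ 91', '120/ 26', ' 51/ 34', 
[... 3085 characters left out ...]
0', ' 74/ 48', ' 78/ 39', ' 77/ 46', ' 78/ 41', ' 86/ 66', ' 94/ 96', ' 91/ 89', '104/103']
181 ['142/131', '139/129', '126/116', '118/105', ' 88/ 72', ' 74/ 35', ' 73/ 38', ' 75/ 43', ' 75/ 43', ' 74/ 40', ' 74/ 37', ' 76/ 43', ' 79/ 45', ' 73/ 38', ' 82/ 54', ' 89/ 86', ' 93/ 91', '100/100']
182 ['110/104', ' 97/ 94', ' 85/ 83', ' 88/ 74', ' 80/ 63', ' 74/ 53', ' 72/ 57', ' 72/ 63', ' 91/ 56', '103/ 69', ' 98/ 76', ' 97/ 79', ' 96/ 76', ' 95/ 74', ' 97/ 80', ' 95/ 90', ' 94/ 98', ' 97/ 97']
183 ['125/121', '101/ 87', ' 87/ 71', ' 69/ 73', ' 69/ 73', ' 73/ 75', ' 74/ 78', ' 71/ 74', ' 90/ 75', '111/ 85', '102/100', '104/100', '106/104', '110/105', ' 99/ 98', ' 95/ 90', ' 94/ 91', ' 92/ 92']
```

Run:
```python
from m import *
S=cam("scene");T=cam("top")
P=np.array([.4843,.1892,.1613]);print("p1",proj(S,P),proj(T,P),"seen mid (390,142), top", (np.array([440,255])-[392,0])/2.8+[190,110])
P=np.array([.5273,.0931,.235]);print("p2",proj(S,P),[proj(S,P+[0,0,d]) for d in(.01,.02)],"seen (385.3,138.3)")
o=manip.get_obs();print(o["position"],o["grip_width"],o["grasp_force"])
```

```text
p1 [394.20871001 150.50811724] [209.45138865 196.44107952] seen mid (390,142), top [207.14285714 201.07142857]
p2 [382.40236696 146.4663084 ] [array([382.74307378, 143.42994233]), array([383.08804317, 140.35558839])] seen (385.3,138.3)
[0.52634406 0.08794603 0.13554903] 3.2526840865326986e-05 0.0
```

Request:
{"name": "step_arm", "arguments": {
  "moves": [
    [1, 0, 0, -3, 0, 0, 0],
    [1, 0, 0, -3, 0, 0, 0]
  ]
}}

```text
clock: 4.25
position: [0.5267, 0.0881, 0.1344]
ee_rot: [-0.025, 1.0, 0.002, 0.001]
ft_force: [-8.0, -1.1, 17.4]
grip_width: 0.004
grasp_force: 9.2
```

Request:
{"name": "step_arm", "arguments": {
  "moves": [
    [1, 0, 0, -3, 0, 0, 0],
    [1, 0, 0, -3, 0, 0, 0]
  ]
}}

```text
clock: 4.45
position: [0.5269, 0.0882, 0.1339]
ee_rot: [-0.025, 1.0, 0.003, 0.001]
ft_force: [-19.2, -3.2, 42.7]
grip_width: 0.0
grasp_force: 21.5
```

The probe shows the fingertips resting on top of the rod, so the tips end higher than I assumed. I'll go up, open, descend deeper and close.

Request:
{"name": "step_arm", "arguments": {
  "moves": [
    [1, 0, 0, 10, 0, 0, 0],
    [0.55, 0, 1, 10, 0, 0, 0],
    [0.55, 0, 1, 10, 0, 0, 0],
    [0.55, 0, 1, 10, 0, 0, 0],
    [0.55, 0, 1, -5, 0, 0, 0],
    [0.55, 0, 1, -16, 0, 0, 0],
    [0.55, 0, 1, -16, 0, 0, 0],
    [0.55, 0, 1, -16, 0, 0, 0]
  ]
}}

```text
clock: 5.25
position: [0.5261, 0.0889, 0.1133]
ee_rot: [-0.025, 1.0, 0.002, 0.0]
ft_force: [0.1, 0.0, 0.8]
grip_width: 0.452
grasp_force: 0.0
```

Request:
{"name": "step_arm", "arguments": {
  "moves": [
    [0.75, 0, 0, 0, 0, 0, 0],
    [1, 0, 0, 0, 0, 0, 0],
    [1, 0, 0, 0, 0, 0, 0],
    [1, 0, 0, 0, 0, 0, 0],
    [1, 0, 0, 0, 0, 0, 0]
  ],
  "grip_force": 20
}}

```text
clock: 5.75
position: [0.5266, 0.0895, 0.1141]
ee_rot: [-0.025, 1.0, 0.002, 0.001]
ft_force: [0.1, 1.3, 4.1]
grip_width: 0.131
grasp_force: 21.8
```

```bash
sed -i 's/r=58)/r=58,off=.040)/; s/\.0187\*(np.sin(phi)\*u/off*(np.sin(phi)*u/' m.py
python3 - <<'E'
from m import *
b=rod(0,0,119)
print(go(b,tool(0)))
for th,ph in((.15,0),(.3,0),(.45,-.05),(.6,-.12),(.75,-.2),(.9,-.3),(1.,-.38)): print(th,((rod(th,ph,119)-b)*1000).round(1),(tool(ph)*tool(0).inv()).as_rotvec().round(3))
E
```

```text
(array([ 0.6, -0.1, -0.4]), array([-0.004,  0.002, -0.002]))
0.15 [0.7 0.  8.7] [0. 0. 0.]
0.3 [ 2.6  0.1 17.1] [0. 0. 0.]
0.45 [ 3.8  0.2 25.3] [-0.002  0.05   0.   ]
0.6 [ 5.3  0.3 33. ] [-0.006  0.12  -0.   ]
0.75 [ 7.6  0.4 40.3] [-0.01  0.2   0.  ]
0.9 [10.1  0.5 47.2] [-0.015  0.3   -0.   ]
1.0 [11.8  0.6 51.7] [-0.019  0.38  -0.   ]
```

Request:
{"name": "step_arm", "arguments": {
  "moves": [
    [1, 0, 0, 0, 0, 0, 0],
    [1, 0, 0, 0, 0, 0, 0],
    [1, 0.7, 0, 8.7, 0, 0, 0],
    [1, 2.6, 0, 17, 0, 0, 0],
    [1, 3.8, 0, 25, -0.002, 0.05, 0],
    [1, 3.8, 0, 25, -0.002, 0.05, 0]
  ],
  "grip_force": 70
}}

```text
clock: 6.35
position: [0.5294, 0.089, 0.1379]
ee_rot: [-0.025, 0.999, 0.001, -0.026]
ft_force: [-3.2, 2.3, -1.9]
grip_width: 0.108
grasp_force: 69.2
```

Lifting goes smoothly with little force. I'll continue.

Request:
{"name": "step_arm", "arguments": {
  "moves": [
    [1, 1.5, 0, 8, -0.004, 0.07, 0],
    [1, 4, 0, 15, -0.008, 0.15, 0],
    [1, 6.5, 0, 22, -0.013, 0.25, 0],
    [1, 8, 0, 26.5, -0.017, 0.33, 0],
    [1, 8, 0, 26.5, -0.017, 0.33, 0],
    [1, 8, 0, 26.5, -0.017, 0.33, 0]
  ]
}}

```text
clock: 6.95
position: [0.539, 0.0889, 0.1629]
ee_rot: [-0.024, 0.982, -0.003, -0.187]
ft_force: [9.1, 2.2, -20.2]
grip_width: 0.106
grasp_force: 68.9
```

Run:
```python
from m import *
S=cam("scene");T=cam("top");o=manip.get_obs();print(o["joint_pos"].round(2),o["position"])
cv2.imwrite("pics/s5.png",S["im"]);cv2.imwrite("pics/t5.png",T["im"])
a=np.hstack([cv2.resize(S["im"][110:230,330:430],None,fx=4,fy=4,interpolation=cv2.INTER_CUBIC),cv2.resize(T["im"][120:240,230:330],None,fx=4,fy=4,interpolation=cv2.INTER_CUBIC)]);cv2.imwrite("pics/p5.png",a)
```

```text
[-0.46  0.51  0.36  1.4  -0.2   1.64  1.53] [0.53908136 0.08889975 0.1629602 ]
```

View pics/p5.png

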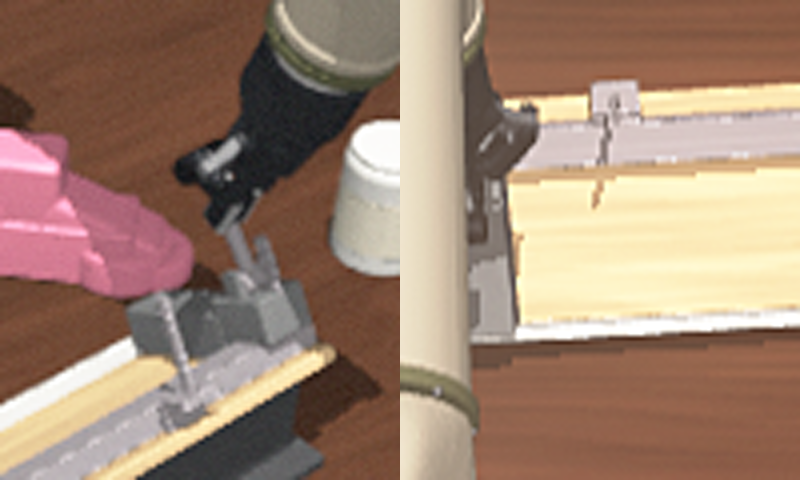

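The picture shows the lever standing steeply, about 1 rad, with the rod held in the fingers. The marker fin top is at crop (165,297). Next I'll measure the y distance between the fins by casting rays onto the fin-top plane (bed z = 94).

```bash
cat >> m.py <<'E'
def onbed(c,uv,zb):
    R,o=bedT(p); d=R.T@ray(c,uv); C=R.T@(c["C"]-o); return 1000*(C+d*(zb/1000-C[2])/d[2])
E
python3 - <<'E'
from m import *
S=cam("scene");T=cam("top")
t=lambda u,v:np.array([(u+.5)/4-.5+230,(v+.5)/4-.5+130])
s=lambda u,v:np.array([(u+.5)/4-.5+225,(v+.5)/4-.5+140])
print("scene mark",onbed(S,s(586,180),94),"index",onbed(S,s(683,118),94))
print("scene mark base",onbed(S,s(610,285),25))
print("top clip edges",onbed(T,t(191,60),25),onbed(T,t(240,60),25),"fin",onbed(T,t(215,60),94))
print("top carriage saddle edges",onbed(T,t(36,84),54),onbed(T,t(102,82),54))
print("rod y now",w2b(p,[.5290,.0889,.2]))
a=cv2.imread("pics/scene0.png").astype(int).sum(2)//3
np.set_printoptions(linewidth=220)
print("mark 366..380 rows 182..214");print(a[182:214,366:386]); print("index 390..404 rows 166..186"); print(a[165:190,388:404])
E
```

```text
scene mark [181.03921891  10.78267786  94.        ] index [160.17167098 120.62449403  94.        ]
scene mark base [189.86908281  -1.52676415  25.        ]
top clip edges [172.50745958  30.92332337  25.        ] [170.61808972  -3.68905466  25.        ] fin [189.21371699  10.10034712  94.        ]
top carriage saddle edges [168.6542855  137.59540115  54.        ] [167.57724461  91.80692296  54.        ]
rod y now [114.40390209 118.41025427 130.24796785]
mark 366..380 rows 182..214
[[138 129 128 130 123 110  97  85  88  80  74  72  72  91 103  98  97  96  95  97]
 [106  75  93 122 130 125 101  87  69  69  73  74  71  90 111 102 104 106 110  99]
 [ 75  78 119 159 168 173 142 121  94  96  98  99 102  88  79  99  95  99 112 103]
 [101 112 136 137 142 186 158 124 131 128 127 131 129 121 106 133 123 116 130 126]
 [131 133 127 113 141 184 175 126 132 128 130 132 129 131 130 129 123 103  94  97]
 [129 128 126 121 138 151 173 135 131 132 132 127 131 129 128 131 116  90  97  96]
 [111 114 113 125 136 149 201 147 119 123 122 120 123 119 122 126 117  92  99  97]
 [ 94  97  94  97  98 164 207 155 
[... 3046 characters left out ...]
 124 152 166 109  89  98  93]
 [104 137 143 168 195 185 166 114 112 112 147 187 131 118 126 139]
 [100 125 137 143 173 157 129 101  96 115 150 191 152 145 152 159]
 [ 97 121 142 134 133 120 111 103 109 123 135 161 172 160 153 146]
 [ 92 116 139 136 118 113 136 134 138 141 144 161 166 142 148 147]
 [106 111 134 140 134 132 133 143 149 157 152 150 151 146 144 144]
 [114 118 122 127 128 130 142 160 161 148 145 147 145 146 144 147]
 [103  98 105 109 106 117 135 147 145 147 146 150 145 148 144 147]
 [ 97  97  98 100  99  95 118 153 146 148 148 144 145 143 144 147]
 [100 101  96  98  99  95 113 145 149 144 146 146 145 143 147 146]
 [ 96  98  95 100  97  97 104 134 147 149 149 147 146 146 142 140]]
```

Request:
{"name": "step_arm", "arguments": {
  "moves": [
    [1, 0.5, -10, 0, 0, 0, 0],
    [1, 1.2, -25, 0, 0, 0, 0],
    [1, 2, -40, 0, 0, 0, 0],
    [1, 2.7, -55, 0, 0, 0, 0],
    [1, 3.4, -70, 0, 0, 0, 0],
    [1, 4.2, -85, 0, 0, 0, 0],
    [1, 4.7, -95, 0, 0, 0, 0],
    [1, 4.9, -100, 0, 0, 0, 0],
    [1, 4.9, -100, 0, 0, 0, 0],
    [1, 4.9, -100, 0, 0, 0, 0]
  ]
}}

```text
clock: 8.15
position: [0.5441, -0.0116, 0.163]
ee_rot: [-0.024, 0.982, -0.004, -0.186]
ft_force: [12.0, -1.3, -23.3]
grip_width: 0.108
grasp_force: 68.7
```

Run:
```python
from m import *
S=cam("scene");T=cam("top");cv2.imwrite("pics/s6.png",S["im"]);cv2.imwrite("pics/t6.png",T["im"])
o=manip.get_obs();print(o["position"],o["ft_force"])
print(w2b(p,o["position"]))
np.set_printoptions(linewidth=250)
a=S["im"].astype(int).sum(2)//3; print("scene rows178.. cols 352");print(a[172:206,354:388])
b=T["im"].astype(int).sum(2)//3; print("top rows 132.. cols 264..");print(b[132:166,262:300])
```

```text
[ 0.54410243 -0.01142692  0.16299091] [ 12.054717    -0.65471936 -23.13841528]
[104.72683884  17.46633793  93.10060644]
scene rows178.. cols 352
[[ 48  32  28 ...  75  77  84]
 [ 97  36  34 ...  79  79  79]
 [115  42  31 ...  80  81  78]
 ...
 [ 84 101 121 ... 124 124 125]
 [ 87  96  91 ... 124 129 122]
 [ 87  99  94 ... 124 123 122]]
top rows 132.. cols 264..
[[234 234 233 ... 108 110 109]
 [233 234 233 ... 107 108 107]
 [234 233 233 ... 108 107 107]
 ...
 [231 230 229 ... 180 180 179]
 [230 230 229 ... 226 226 224]
 [231 230 229 ... 239 239 239]]
```

Run:
```python
import cv2
a=cv2.imread("pics/s6.png").astype(int).sum(2)//3
print("cols 360..391")
for r in range(170,206): print(r,*["%3d"%v for v in a[r,360:392]])
```

```text
cols 360..391
170  32  38  31  34  35  30  43  57  51  46  96 179 215 197 213 218 211 166  79  73  81  84  79  82  81  83  81  80  76  79  77  82
171  35  41  34  29  32  33  62  94 108 127 181 206 197 170 207 214 216 202 117  79  83  85  83  79  82  78  77  80  79  82  80  79
172  32  32  33  29  32  20  48 109 157 193 213 206 170 176 219 213 216 203 128  81  81  79  80  84  79  75  77  84  79  81  78  80
173  30  33  36  39  38  26  50 141 201 211 211 177 155 192 217 217 216 199 117  79  82  79  81  75  82  79  79  79  79  78  80  77
174  29  43  53  41  27  33  94 183 216 204 182 159 184 210 218 217 211 181 104  75  79  81  81  83  78  80  81  78  82  79  80  79
175  64  92  86  47  23  67 136 188 190 165 162 188 212 220 219 211 192 151 102  79  81  76  80  82  79  80  81  76  78  76  77  76
176  94 122  96  35  40  96 154 177 170 176 196 214 215 211 206 189 160 136  87  77  78  82  78  79  84  77  77  79  77  80  75  76
177 120 111  69  18  70 131 164 161 170 199 211 209 195 180 175 167 150 121  69  78  79  81  78  79  70  72  72  77  79  80  77  78
178 119 102  66  49  97 148 16
[... 2965 characters left out ...]
  95  95  97  98  98 100 118 130 125 125
201  99  98  96  98  99 101 101 120 151 151 149 148 136 117 111 152 201 154  94  97  99 100  97  96  97 100 106 117 126 123 123 126
202 101  99 103 101  98 102  99 111 140 149 146 148 148 136 107 160 210 181  94  98 102  96  97 104 113 120 129 128 126 124 125 120
203  99  97  99  98 101 100  99 101 124 150 148 146 150 132 104 129 162 169 102  97  99  98 105 120 130 124 124 125 126 121 124 123
204  94 100 101  99  99  98  97  99 117 151 148 143 149 138 115 116 153 177 125  94  95  99 107 120 120 124 129 122 122 124 126 126
205 100  94  98  98  99 101  95  98 113 143 147 146 145 146 135 110 146 182 152 118  91  93 100 119 121 124 123 122 124 122 123 123
```

Run:
```python
from m import *
S=cam("scene")
for y in(6,8,10,12): print(y,"mark",proj(S,b2w(p,(175,y,94))).round(1),"idx",proj(S,b2w(p,(161,y,94))).round(1))
for y in(115,118,121): print(y,"idx0",proj(S,b2w(p,(161,y,94))).round(1))
```

```text
6 mark [368.3 185.2] idx [365.  185.1]
8 mark [368.9 185. ] idx [365.6 184.8]
10 mark [369.4 184.7] idx [366.1 184.5]
12 mark [370.  184.4] idx [366.7 184.2]
115 idx0 [394.2 169.9]
118 idx0 [394.9 169.5]
121 idx0 [395.7 169.1]
```

Request:
{"name": "step_arm", "arguments": {
  "moves": [
    [1, 0.1, -2.5, 0, 0, 0, 0],
    [1, 0.3, -5.5, 0, 0, 0, 0],
    [1, 0.3, -5.5, 0, 0, 0, 0],
    [0.6, 0.3, -5.5, 0, 0, 0, 0],
    [0.6, 0.3, -5.5, 0, 0, 0, 0]
  ]
}}

```text
clock: 8.8
position: [0.543, -0.0168, 0.1658]
ee_rot: [-0.024, 0.982, -0.003, -0.188]
ft_force: [0.6, 0.2, 0.3]
grip_width: 0.399
grasp_force: 0.0
```

Run:
```python
from m import *
o=manip.get_obs();print(o["position"],o["ft_force"],o["grip_width"]);print(w2b(p,o["position"]))
S=cam("scene");a=S["im"].astype(int).sum(2)//3
for r in range(165,206): print(r,*["%3d"%v for v in a[r,356:382]])
z=Ro.from_quat(o["ee_rot"]).as_matrix()[:,2];print(z)
```

```text
[ 0.5430013  -0.01675101  0.16584349] [0.62441196 0.19336256 0.31381361] 0.3993473899221923
[104.97586304  12.20225573  96.25071046]
165  38  38  37  39  34  32  33  29  40  30  35  33  39  33  32  29  34  30  48  61  55  56  70  80  76  73
166  35  35  38  36  36  36  36  36  39  32  23  31  33  35  33  31  32  36  72  74  75  76  78  77  77  75
167  67  50  39  37  36  38  40  38  26  35  39  26  32  37  21  28  52 120 155  92  70  67  77  78  77  75
168 117 104  27  32  30  39  35  34  38  32  28  35  49  57  45  52 122 195 210 172 111  74  76  74  72  73
169 111 126  40  40  36  31  36  40  34  33  30  38  66  99 130 168 191 214 216 214 181  94  69  76  75  78
170  47  67  47  33  38  31  31  34  36  27  28  24  49 121 199 221 212 194 210 218 208 163  83  81  85  80
171  31  35  46  30  39  31  27  30  32  24  24  26  65 148 206 216 198 174 207 215 218 200 115  74  82  81
172  41  37  36  30  28  29  24  27  29  28  25  42 105 185 211 207 170 177 217 216 217 202 129  81  83  81
173  36  38  32  52  69  47  31  33  33  27  28  75 159 209 210 178 156 192 217 217 218 201 114  77  80
[... 2798 characters left out ...]
00 113 118 115
200 126 126 125 123 114 107 126 138 136 135 143 155 161 156 148 146 130  95 125 142 135 100 102 101 101 104
201  97  97  97 101 106 108 114 116 120 124 146 163 149 149 143 148 137 117 111 153 189 111  99  99  87 101
202  96  97  98 102 100  98  99 101  97  97 117 147 148 149 148 149 150 134 105 158 200 141  95  99  97  97
203 103  99  99 101 102  99 100  98  99 101 115 150 147 145 151 149 146 131 100 129 164 170  95 100  96 101
204 119 106  97  98 101 102  97 100 101  96 111 134 148 149 147 148 147 139 118 116 151 177 111  96  99 107
205 102 114  97  99  97 102  97  96  96  98  95 119 151 148 146 147 149 147 135 114 148 178 146  93  95 103
[-0.36832497 -0.01480134 -0.92957928]
```

Request:
{"name": "step_arm", "arguments": {
  "moves": [
    [0.6, 18, 0, 40, 0, 0, 0],
    [0.6, 38, 0, 80, 0, 0, 0],
    [0.6, 45, 0, 115, 0, 0, 0],
    [0.6, 45, 50, 120, 0, 0, 0],
    [0.6, 45, 100, 120, 0, 0, 0],
    [0.6, 45, 150, 120, 0, 0, 0],
    [0.6, 45, 200, 120, 0, 0, 0],
    [0.6, 45, 250, 120, 0, 0, 0],
    [0.6, 45, 250, 120, 0, 0, 0]
  ]
}}

```text
clock: 9.75
position: [0.5863, 0.2417, 0.2848]
ee_rot: [-0.029, 0.982, -0.002, -0.189]
ft_force: [0.2, -0.7, -0.5]
grip_width: 0.4
grasp_force: 0.0
```

Run:
```python
from m import *
S=cam("scene");T=cam("top");cv2.imwrite("pics/s7.png",S["im"]);cv2.imwrite("pics/t7.png",T["im"])
cr=lambda im,x,y,w,h,k:cv2.resize(im[y:y+h,x:x+w],None,fx=k,fy=k,interpolation=cv2.INTER_CUBIC)
A=cr(S["im"],335,130,80,90,5);B=cr(T["im"],250,125,80,90,5)
cv2.imwrite("pics/p7.png",np.hstack([A,B]))
```

```text
(no output)
```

View pics/p7.png

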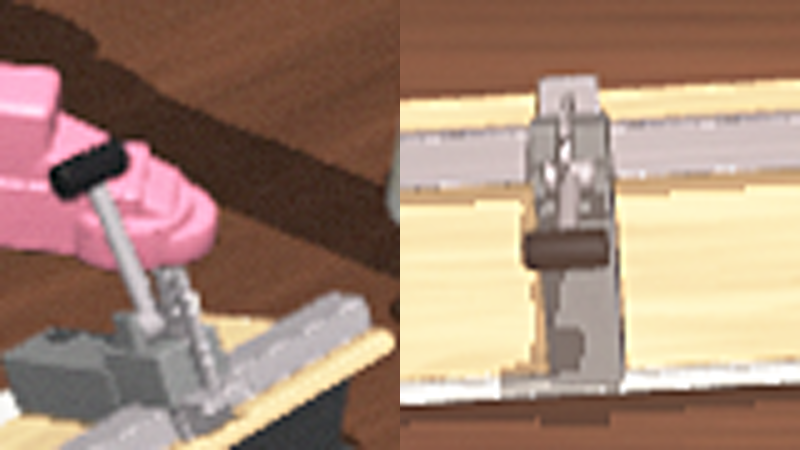

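The picture shows the lever staying up on its own with the fins almost in line. In the top crop the clip spans 538–600 and the saddle 527–610. I'll get the offset to sub-pixel from the raw image.

Run:
```python
from m import *
T=cam("top");a=np.mean([cam("top")["im"].astype(float).mean(2) for _ in range(4)],0)
print("top cols 272..296")
for r in range(139,163): print(r,*["%3d"%v for v in a[r,272:297]])
s=np.mean([cam("scene")["im"].astype(float).mean(2) for _ in range(4)],0)
print("scene cols 362..382")
for r in range(181,212): print(r,*["%3d"%v for v in s[r,360:384]])
```

```text
top cols 272..296
139 104 105 105 104 104 103 100  97  97  96  95  94  93 102 102 102 105 109 104 105 106 107 107 107 107
140 103 103 103 102 101 108 117 146 153 155 157 174 165 178 181 186 178 129  99 103 104 103 104 103 104
141 103 103 103 102  98 121 181 198 200 201 201 210 205 210 211 215 214 141  94  97  98  97  97  96  98
142  94  94  94  93  90 112 212 208 205 204 204 205 204 201 200 201 206 156 112 114 116 116 134 137 138
143 114 114 114 114 139 118 207 202 200 200 197 180 176 202 200 199 201 203 213 215 225 226 227 226 227
144 216 216 225 227 230 139 206 203 201 204 176 163 155 207 203 201 201 225 232 231 235 236 233 232 233
145 234 234 238 240 240 127 207 205 205 209 160 165 125 208 204 202 201 202 224 222 219 218 218 214 214
146 225 225 225 227 233 107 215 204 203 208 154 171 103 210 207 206 205 224 193 219 216 214 214 213 214
147 219 218 219 221 228 121 206 190 183 184 197 163 127 178 175 175 175 195 134 196 224 222 222 223 224
148 219 219 220 224 192 127 157 151 145 143 195 152 130 137 136 135 135 126 124 136 219 214 206 208 208
149 209 208 211 218 137 124 127 127 128 11
[... 3833 characters left out ...]

205 100 101 101  99  99  98  99 123 152 149 148 148 150 150 136 113 147 185 172 165 167 171 180 184
206  99  99  99 100  98 101  97 117 152 149 149 149 149 148 136 106 133 171 181 159 175 187 193 195
207  97  98  99  99  99 100 101 111 141 150 149 148 145 143 144 132 143 168 172 156 199 206 205 196
208  97  96  96  96  98  99  99  99 124 153 148 148 150 152 167 170 160 162 177 187 212 190 188 197
209  96  95  97  99  95  96  97  95 117 152 148 155 167 178 177 176 177 169 187 188 191 189 186 185
210  98 109 113  98  90  92  94  94 108 143 148 145 156 166 160 171 199 192 195 187 166 176 173 184
211 133 150 153 137 125 128 127 122 115 118 129 119 125 121 115 149 209 203 181 163 121 156 176 188
```

Run:
```python
from m import *
T=cam("top");S=cam("scene")
e=lambda l,r,v,z:[onbed(T,(q-.0,v),z).round(1) for q in(l-.5,r-.5)]   # edge coordinate in pixel-edge units
L=onbed(T,(277.5,143.5),25);R=onbed(T,(288.9,143.5),25);print("clip",L.round(1),R.round(1),(L+R)[1]/2)
L=onbed(T,(274.6,153.5),54);R=onbed(T,(290.6,153.5),54);print("car",L.round(1),R.round(1),(L+R)[1]/2)
print("fin tops: mark",onbed(T,(282.7,143.5),94).round(1),"idx",onbed(T,(282.5,150.5),94).round(1))
for y in(8,12,16): print(y,[proj(T,b2w(p,(x,y,94))).round(2) for x in(175,161)],[proj(S,b2w(p,(x,y,94))).round(2) for x in(175,161)])
```

```text
clip [175.8  30.3  25. ] [174.   -1.9  25. ] 14.232504635186563
car [154.9  38.6  54. ] [152.5  -6.   54. ] 16.304771809966727
fin tops: mark [192.4  11.7  94. ] idx [173.   13.6  94. ]
8 [array([284.53, 149.69]), array([284.89, 154.68])] [array([368.88, 184.95]), array([365.57, 184.76])]
12 [array([283.05, 149.77]), array([283.42, 154.76])] [array([370.01, 184.36]), array([366.68, 184.18])]
16 [array([281.57, 149.85]), array([281.94, 154.84])] [array([371.13, 183.77]), array([367.8 , 183.59])]
```

Estimates of the index offset run from 0 to +2 mm, so I'll regrasp 1 mm further toward -y and lower the lever.

Request:
{"name": "step_arm", "arguments": {
  "moves": [
    [0.6, 0, -50, 0, 0, 0, 0],
    [0.6, 0, -100, 0, 0, 0, 0],
    [0.6, 0, -150, 0, 0, 0, 0],
    [0.6, 0, -200, 0, 0, 0, 0],
    [0.6, 0, -251, -5, 0, 0, 0],
    [0.6, -7, -251, -40, 0, 0, 0],
    [0.6, -27, -251, -80, 0, 0, 0],
    [0.6, -45, -251, -120, 0, 0, 0],
    [0.6, -45, -251, -120, 0, 0, 0],
    [0.6, -45, -251, -120, 0, 0, 0]
  ]
}}

```text
clock: 11.4
position: [0.5435, -0.0173, 0.1658]
ee_rot: [-0.024, 0.982, -0.003, -0.189]
ft_force: [0.8, -0.3, 1.1]
grip_width: 0.405
grasp_force: 0.0
```

Run:
```python
from m import *
o=manip.get_obs();print(w2b(p,o["position"]),o["ft_force"])
for th in(1.,.95,.9): print(th,(rod(th,-.38,11.5)-o["position"])*1000)
b=rod(.95,-.38,11.5)
for th,ph in((.8,-.25),(.65,-.15),(.5,-.08),(.35,-.02),(.2,0),(.05,0),(-.03,0)): print(th,((rod(th,ph,11.5)-b)*1000).round(1),(tool(ph)*tool(-.38).inv()).as_rotvec().round(3))
```

```text
[105.40445171  11.66647384  96.00676856] [ 0.80195062 -0.2621985   1.1190912 ]
1.0 [ 0.79683271 -0.12777674 -0.49421964]
0.95 [-1.60039856 -0.24479132 -2.12143748]
0.9 [-3.91340363 -0.35769461 -3.866576  ]
0.8 [-1.7 -0.1 -7.2] [ 0.006 -0.13   0.   ]
0.65 [ -3.6  -0.2 -14.5] [ 0.011 -0.23   0.   ]
0.5 [ -5.5  -0.3 -22.1] [ 0.015 -0.3    0.   ]
0.35 [ -6.7  -0.3 -30.1] [ 0.018 -0.36   0.   ]
0.2 [ -8.3  -0.4 -38.5] [ 0.019 -0.38   0.   ]
0.05 [ -9.3  -0.5 -47.1] [ 0.019 -0.38   0.   ]
-0.03 [ -9.4  -0.5 -51.8] [ 0.019 -0.38   0.   ]
```

Request:
{"name": "step_arm", "arguments": {
  "moves": [
    [0.75, 0, -0.4, 0, 0, 0, 0],
    [1, 0, -0.4, 0, 0, 0, 0],
    [1, 0, -0.4, 0, 0, 0, 0],
    [1, 0, -0.4, 0, 0, 0, 0],
    [1, 0, -0.4, 0, 0, 0, 0],
    [1, 0, -0.4, 0, 0, 0, 0]
  ],
  "grip_force": 60
}}

```text
clock: 12.0
position: [0.5444, -0.0179, 0.1664]
ee_rot: [-0.024, 0.982, -0.003, -0.187]
ft_force: [1.0, 0.6, 6.0]
grip_width: 0.109
grasp_force: 58.9
```

Run:
```python
from m import *
o=manip.get_obs();print(w2b(p,o["position"]),o["ft_force"],o["grip_width"])
s=np.mean([cam("scene")["im"].astype(float).mean(2) for _ in range(3)],0)
for r in range(183,193): print(r,*["%3d"%v for v in s[r,360:378]])
```

```text
[106.44297401  11.0187744   96.08602305] [0.9888024  0.64844587 5.99862423] 0.10919200774091757
183 135 124 119 124 132 133 118  73  89  90  97  91  78  72  74  75  75  79
184 133 130 108  70  77 106 115  92 114 108 114 119  88  74  76  78  77  81
185 133 137 120  76  55  95 107 114 121 113 113 124 101  74  77  81  80  80
186 127 137 130 107  55  79 104 109 126 110 110 125 118  78  81  79  82  78
187 111 133 136 120  78  61 102 115 127 115 115 115 115  86  76  79  78  79
188  95 130 135 130 103  55  84 108 113 126 114 109 131 116  99  75  78  79
189  81 123 131 135 115  83  80 107 111 116 101 119 136 142 136  76  78  80
190  67 110 130 137 128 109  85 106 110 112 101 106 114 141 146  74  79  78
191  45  83 122 130 129 117 108 108 110 119 116  96 109 142 140  82  74  75
192  86  89 110 116 122 119 116 107 107 114 114 100 123 149 136 105  84  84
```

Request:
{"name": "step_arm", "arguments": {
  "moves": [
    [1, -2.5, -0.2, -5, 0.003, -0.07, 0],
    [1, -4, -0.2, -9, 0.006, -0.13, 0],
    [1, -6, -0.3, -16, 0.011, -0.23, 0],
    [1, -8, -0.4, -24, 0.015, -0.3, 0],
    [1, -9, -0.4, -32, 0.018, -0.36, 0],
    [1, -10.7, -0.5, -40, 0.019, -0.38, 0],
    [1, -11.7, -0.6, -48, 0.019, -0.38, 0],
    [1, -11.8, -0.6, -53, 0.019, -0.38, 0],
    [1, -11.8, -0.6, -55, 0.019, -0.38, 0],
    [1, -11.8, -0.6, -55, 0.019, -0.38, 0]
  ]
}}

```text
clock: 13.15
position: [0.5325, -0.0188, 0.1142]
ee_rot: [-0.024, 1.0, 0.003, 0.002]
ft_force: [-17.3, -0.1, 36.8]
grip_width: 0.11
grasp_force: 82.2
```

Request:
{"name": "step_arm", "arguments": {
  "moves": [
    [0.55, 0, 0, 2, 0, 0, 0],
    [0.55, 0, 0, 2, 0, 0, 0],
    [0.55, 0, 0, 2, 0, 0, 0],
    [0.55, 0, 0, 40, 0, 0, 0],
    [0.55, 0, 0, 90, 0, 0, 0],
    [0.2, 0, -50, 130, 0, 0, 0],
    [0.2, -20, -100, 150, 0, 0, 0],
    [0.2, -40, -150, 150, 0, 0, 0],
    [0.1, -60, -200, 150, 0, 0, 0],
    [0.1, -60, -200, 150, 0, 0, 0]
  ]
}}

```text
clock: 14.15
position: [0.4695, -0.2229, 0.2606]
ee_rot: [-0.023, 1.0, 0.001, 0.001]
ft_force: [0.2, 0.6, -0.1]
grip_width: 0.899
grasp_force: 0.0
```

Run:
```python
from m import *
S=cam("scene");T=cam("top");cv2.imwrite("pics/s8.png",S["im"]);cv2.imwrite("pics/t8.png",T["im"])
o=manip.get_obs();print(o["position"],o["joint_pos"].round(2))
for th in(0,.1,.2):
    X=b2w(p,(140,11,62))+np.array([-.09*np.cos(th),-.0044,.09*np.sin(th)]);print(th,proj(S,X).round(1),proj(T,X).round(1))
def blob(c,x,y,thr=60):
    g=c["im"][y-14:y+15,x-14:x+15].max(2); m=(g<thr).astype(np.uint8);n,l,st,ce=cv2.connectedComponentsWithStats(m)
    return [(ce[i]+[x-14,y-14]).round(1).tolist()+[int(st[i][4])] for i in range(1,n) if st[i][4]>10]
for c in(S,T):
    X=b2w(p,(62,11,107));u=proj(c,X).round().astype(int);print(u,blob(c,*u),blob(c,*u,85))
a=T["im"].astype(int).sum(2)//3
for r in range(140,158): print(r,*["%3d"%v for v in a[r,272:296]])
```

```text
[ 0.46952179 -0.22305577  0.26039383] [-0.2   0.06  0.59  1.68 -0.04  1.41  2.01]
0 [343.6 178.9] [286.2 190.7]
0.1 [343.8 176.5] [286.  189.9]
0.2 [344.2 174.2] [285.7 188.9]
[344 179] [[342.7, 178.4, 76]] [[342.5, 178.5, 91]]
[286 191] [] []
140 102 101 103 101  99 108 116 145 152 154 157 173 163 177 180 185 177 129 100 102 102 104 103 102
141 103 101 103 102  97 120 180 196 199 199 200 209 203 209 210 213 212 140  95  98  98  97  97  96
142  93  93  93  93  89 111 211 207 204 202 203 203 202 200 199 199 205 154 113 112 115 114 134 136
143 113 113 113 113 137 117 206 200 197 199 196 179 175 200 199 197 200 201 212 214 225 226 227 225
144 216 214 224 227 229 137 205 200 200 202 175 161 154 205 201 199 199 223 230 231 235 235 232 231
145 233 233 237 240 240 126 205 203 204 208 159 164 125 206 202 201 199 200 224 222 220 217 217 214
146 224 224 224 226 232 106 214 201 203 205 152 170 102 208 206 205 202 223 194 210 219 215 214 213
147 218 217 217 219 226 115 203 188 181 182 196 160 126 177 175 174 175 194 136 159 188 223 222 222
148 218 218 218 221 226 122 156 149 144 142 194 151 129 
[... 243 characters left out ...]

151 174 199 203 214 113 173 170 170 177 115 212 180 205 156 167 165 164 165 166 159 142 223 220 199
152 195 212 216 227 108 163 162 161 167 101 153 135 184 139 163 164 163 163 163 156 110 204 198 197
153 196 197 196 207 102 160 164 161 167 105  91 158 171 141 162 164 162 163 164 160  97 206 201 198
154 195 196 197 208 105 157 162 162 168 107  99 206 168 139 164 163 162 161 164 164  99 207 199 197
155 195 196 198 207 107 156 164 162 166 106  84 208 167 152 163 163 162 161 165 168  96 209 202 201
156 195 196 200 211 107 153 167 152 156 104  86 211 181 159 158 160 165 162 151 160  94 213 205 204
157 198 202 207 171 123 150 148 137 128 110 107 175 156 190 188 189 198 149 133 134 101 208 201 198
```

The lever is locked: the grip blob sits at (342.7,178.4), against a prediction of (343.6,178.9). The fins line up within about 1.5 mm. Next is the last: its measured footprint of 171 x 70 mm matches the given size, heading about -17°, with the ankle block near (433,-322) mm.

Request:
{"name": "step_arm", "arguments": {
  "moves": [
    [0, -10, -40, 0, 0, 0, -0.1],
    [0, -20, -80, 0, 0, 0, -0.2],
    [0, -28, -101, -20, 0, 0, -0.3],
    [0, -28, -101, -70, 0, 0, -0.34],
    [0, -28, -101, -115, 0, 0, -0.34],
    [0, -28, -101, -130, 0, 0, -0.34],
    [0, -28, -101, -130, 0, 0, -0.34]
  ]
}}

```text
clock: 14.95
position: [0.4429, -0.3183, 0.1286]
ee_rot: [0.144, 0.99, 0.002, -0.001]
ft_force: [0.3, -0.7, 0.2]
grip_width: 0.998
grasp_force: 0.0
```

Run:
```python
from m import *
o=manip.get_obs();R=Ro.from_quat(o["ee_rot"]).as_matrix();print(o["position"],np.degrees(np.arctan2(R[1,1],R[0,1])),o["joint_pos"].round(2))
S=cam("scene");cv2.imwrite("pics/s9.png",S["im"])
# last tan mask in scene0: block top corner check
for X in([.433,-.322,.09],[.441,-.324,.09]): print(proj(S,X))
hsv=cv2.cvtColor(cv2.imread("pics/scene0.png"),cv2.COLOR_BGR2HSV);m=cv2.inRange(hsv,(12,60,90),(30,200,255))[210:285,225:268]
c=max(cv2.findContours(m,0,2)[0],key=cv2.contourArea);print(cv2.boundingRect(c))
h=np.array([.383,-.311]);t=np.array([.547,-.360])
print("block corners proj (c2 units)")
ax=np.array([np.cos(-.297),np.sin(-.297)]);n=np.array([-ax[1],ax[0]])
for a,b in((31,22),(31,-22),(-31,-22),(-31,22)):
    q=np.r_[np.array([.433,-.322])+(a*ax+b*n)/1000,.09];u=proj(S,q);v=proj(cam("top"),q);print(((u+.5-[225,140])*4-.5).round(),((v+.5-[230,130])*4-.5).round())
```

```text
[ 0.44294844 -0.31829081  0.1285552 ] 73.43735395067173 [-0.05  0.25  0.69  1.8  -0.18  1.15  1.97]
[240.35492471 223.9763526 ]
[240.95035298 225.96174725]
(7, 6, 29, 63)
block corners proj (c2 units)
[102. 361.] [636. 301.]
[ 37. 376.] [695. 318.]
[ 25. 315.] [672. 401.]
[ 88. 301.] [613. 383.]
```

Request:
{"name": "step_arm", "arguments": {
  "moves": [
    [0, -1, -5, -20, 0, 0, 0],
    [0, -1, -5, -50, 0, 0, 0],
    [0, -1, -5, -70, 0, 0, 0],
    [0, -1, -5, -78, 0, 0, 0],
    [0, -1, -5, -78, 0, 0, 0],
    [0, -1, -5, -86, 0, 0, 0],
    [0, -1, -5, -86, 0, 0, 0]
  ]
}}

```text
clock: 15.9
position: [0.4429, -0.3245, 0.0443]
ee_rot: [0.144, 0.99, 0.002, 0.001]
ft_force: [0.2, 0.5, 0.2]
grip_width: 0.998
grasp_force: 0.0
```

Request:
{"name": "step_arm", "arguments": {
  "moves": [
    [0.3, 0, 0, 0, 0, 0, 0],
    [0.5, 0, 0, 0, 0, 0, 0],
    [0.8, 0, 0, 0, 0, 0, 0],
    [0.8, 0, 0, 0, 0, 0, 0],
    [0.8, 0, 0, 0, 0, 0, 0],
    [0.8, 0, 0, 0, 0, 0, 0]
  ],
  "grip_force": 30
}}

```text
clock: 16.5
position: [0.4429, -0.3248, 0.0447]
ee_rot: [0.145, 0.989, 0.002, 0.001]
ft_force: [-0.1, 0.7, 5.2]
grip_width: 0.519
grasp_force: 29.6
```

Run:
```python
from m import *
S=cam("scene");cv2.imwrite("pics/s10.png",S["im"]);o=manip.get_obs();print(o["position"],o["ft_force"],o["grip_width"],o["grasp_force"])
```

```text
[ 0.44287075 -0.32476525  0.04467711] [0.18941959 0.10459732 6.27119182] 0.5192449559455999 29.614437455311418
```

The block is gripped: 44.1 mm wide, as specified. I'll lift it and work out the placing pose.

```bash
cat >> m.py <<'E'
def place(xb,yb,zb,ph=np.pi/6): # TCP at bed coords, tool z along -normal (tilt ph), tool y up slope
    u=np.array([np.cos(p[2]),np.sin(p[2]),0]);k=np.array([0,0,1.])
    y=np.cos(ph)*u+np.sin(ph)*k; z=np.sin(ph)*u-np.cos(ph)*k
    return b2w(p,(xb,yb,zb)),Ro.from_matrix(np.c_[np.cross(y,z),y,z])
E
python3 - <<'E'
from m import *
for a in((42,-110,150),(42,-110,110),(42,-100,50)):
    T,R=place(*a); print(a,T.round(4),*go(T,R))
o=manip.get_obs();q=Ro.from_quat(o["ee_rot"]);T,R=place(42,0,0,0.);print("flat",(R*q.inv()).as_rotvec());print("then tilt",(place(0,0,0)[1]*R.inv()).as_rotvec())
E
```

```text
(42, -110, 150) [ 0.4676 -0.1428  0.1809] [ 24.8 182.  136.2] [ 0.343 -0.434 -1.202]
(42, -110, 110) [ 0.4876 -0.1418  0.1463] [ 44.7 183.  101.6] [ 0.343 -0.434 -1.202]
(42, -100, 50) [ 0.5171 -0.1304  0.0943] [ 74.2 194.4  49.6] [ 0.343 -0.434 -1.202]
flat [-5.22690889e-04  4.55577660e-03 -1.23161758e+00]
then tilt [ 2.55277112e-02 -5.22976112e-01 -2.24601484e-16]
```

Request:
{"name": "step_arm", "arguments": {
  "moves": [
    [0.8, 0, 0, 0, 0, 0, 0],
    [0.8, 0, 0, 0, 0, 0, 0],
    [0.8, 0, 0, 30, 0, 0, 0],
    [0.8, 0, 0, 75, 0, 0, 0],
    [0.8, 0, 0, 120, 0, 0, 0],
    [0.8, 0, 0, 170, 0, 0, 0],
    [0.8, 0, 0, 170, 0, 0, 0]
  ],
  "grip_force": 60
}}

```text
clock: 17.25
position: [0.4447, -0.3264, 0.2202]
ee_rot: [0.145, 0.989, 0.001, 0.005]
ft_force: [-0.6, -0.2, -2.3]
grip_width: 0.506
grasp_force: 61.0
```

Request:
{"name": "step_arm", "arguments": {
  "moves": [
    [0.8, 0, 0, 10, 0, 0, -0.14],
    [0.8, 0, 20, 20, 0, 0, -0.28],
    [0.8, 5, 50, 20, 0, 0, -0.42],
    [0.8, 10, 80, 20, 0, 0, -0.56],
    [0.8, 20, 110, 20, 0, 0, -0.7],
    [0.8, 30, 135, 20, 0, 0, -0.84],
    [0.8, 40, 155, 20, 0, 0, -0.98],
    [0.8, 50, 170, 20, 0, 0, -1.12],
    [0.8, 55, 170, 20, 0, 0, -1.232],
    [0.8, 55, 170, 20, 0, 0, -1.232]
  ]
}}

```text
clock: 18.25
position: [0.4975, -0.1537, 0.2329]
ee_rot: [0.69, 0.724, 0.0, 0.001]
ft_force: [0.4, -1.0, -3.4]
grip_width: 0.508
grasp_force: 61.1
```

Request:
{"name": "step_arm", "arguments": {
  "moves": [
    [0.8, 0, 0, 0, 0.006, -0.13, 0],
    [0.8, 0, 0, 0, 0.013, -0.26, 0],
    [0.8, 0, 0, 0, 0.019, -0.4, 0],
    [0.8, 0, 0, 0, 0.026, -0.523, 0],
    [0.8, 0, 0, 0, 0.026, -0.523, 0],
    [0.8, 0, 0, 0, 0.026, -0.523, 0]
  ]
}}

```text
clock: 18.85
position: [0.4965, -0.1548, 0.2337]
ee_rot: [0.666, 0.699, 0.188, 0.179]
ft_force: [0.4, -0.7, -2.5]
grip_width: 0.504
grasp_force: 61.6
```

Run:
```python
from m import *
o=manip.get_obs();print(o["joint_pos"].round(2),w2b(p,o["position"]).round(1))
for a in((42,-110,110),(42,-100,70),(42,-90,50)):
    T,R=place(*a); print(a,*go(T,R))
```

```text
[-0.35 -0.4   0.57  2.15  0.1   0.82  0.23] [  92.8 -123.4  181.6]
(42, -110, 110) [ -8.9  13.  -87.4] [ 0.001  0.002 -0.001]
(42, -100, 70) [  10.6   23.9 -122. ] [ 0.001  0.002 -0.001]
(42, -90, 50) [  20.1   34.4 -139.4] [ 0.001  0.002 -0.001]
```

Request:
{"name": "step_arm", "arguments": {
  "moves": [
    [0.8, -9, 5, -30, 0, 0, 0],
    [0.8, -9, 10, -60, 0, 0, 0],
    [0.8, -9, 13, -87, 0, 0, 0],
    [0.8, -2, 13, -99, 0, 0, 0],
    [0.8, 5, 13, -112, 0, 0, 0],
    [0.8, 11, 14, -122, 0, 0, 0],
    [0.8, 11, 14, -122, 0, 0, 0],
    [0.8, 11, 14, -122, 0, 0, 0]
  ]
}}

```text
clock: 19.65
position: [0.509, -0.1407, 0.1122]
ee_rot: [0.666, 0.7, 0.187, 0.18]
ft_force: [-0.2, 0.1, -2.9]
grip_width: 0.505
grasp_force: 61.7
```

Run:
```python
from m import *
o=manip.get_obs();print(o["joint_pos"].round(2),w2b(p,o["position"]).round(1),o["ft_force"])
S=cam("scene");T=cam("top");cv2.imwrite("pics/s11.png",S["im"]);cv2.imwrite("pics/t11.png",T["im"])
for a in((42,-108,70),(42,-108,50),(42,-90,47)):
    t,R=place(*a); print(a,*go(t,R))
```

```text
[-0.47 -0.23  0.73  2.31 -0.02  0.5   0.35] [  43.5 -110.    69.8] [-0.18364956  0.06362275 -2.86294764]
(42, -108, 70) [-1.5  1.9 -1.1] [0.001 0.004 0.   ]
(42, -108, 50) [  8.5   2.4 -18.4] [0.001 0.004 0.   ]
(42, -90, 47) [  9.1  20.5 -21. ] [0.001 0.004 0.   ]
```

Request:
{"name": "step_arm", "arguments": {
  "moves": [
    [0.8, 3, 10, -5, 0, 0, 0],
    [0.8, 5, 20, -10, 0, 0, 0],
    [0.8, 6.5, 27, -15, 0, 0, 0],
    [0.8, 6.5, 27, -15, 0, 0, 0],
    [0.8, 6.5, 27, -15, 0, 0, 0]
  ]
}}

```text
clock: 20.25
position: [0.5149, -0.1133, 0.0969]
ee_rot: [0.666, 0.699, 0.188, 0.18]
ft_force: [0.7, -0.8, -2.8]
grip_width: 0.508
grasp_force: 61.7
```

Run:
```python
from m import *
o=manip.get_obs();print(o["joint_pos"].round(2),w2b(p,o["position"]).round(1),o["ft_force"].round(1))
R,_=bedT(p);print("bed +y in world",R[:,1],"-z",-R[:,2])
print(go(*place(42,-83,54)))
```

```text
[-0.49 -0.19  0.68  2.34 -0.02  0.44  0.28] [ 42.1 -82.9  52.9] [ 0.7 -0.8 -2.8]
bed +y in world [-0.04875434  0.9988108   0.        ] -z [ 0.4994054   0.02437717 -0.8660254 ]
(array([-0.6, -0.2,  0.9]), array([0.001, 0.003, 0.   ]))
```

Now I'll push gently toward +y until the heel meets the stop, watching the force.

Request:
{"name": "step_arm", "arguments": {
  "moves": [
    [0.8, -0.2, 3, 0, 0, 0, 0],
    [0.8, -0.3, 6, 0, 0, 0, 0],
    [0.8, -0.3, 6, 0, 0, 0, 0]
  ]
}}

```text
clock: 20.55
position: [0.5148, -0.1072, 0.0972]
ee_rot: [0.666, 0.699, 0.189, 0.18]
ft_force: [-0.1, 0.6, -3.0]
grip_width: 0.506
grasp_force: 61.7
```

Request:
{"name": "step_arm", "arguments": {
  "moves": [
    [0.8, -0.1, 2, 0, 0, 0, 0],
    [0.8, -0.2, 3, 0, 0, 0, 0],
    [0.8, -0.2, 3, 0, 0, 0, 0]
  ]
}}

```text
clock: 20.85
position: [0.5145, -0.1044, 0.0971]
ee_rot: [0.666, 0.699, 0.188, 0.18]
ft_force: [-0.4, 0.7, -3.1]
grip_width: 0.505
grasp_force: 61.7
```

Request:
{"name": "step_arm", "arguments": {
  "moves": [
    [0.8, 1.5, 0, -2.6, 0, 0, 0],
    [0.8, 2.5, 0.1, -4.3, 0, 0, 0],
    [0.8, 2.5, 0.1, -4.3, 0, 0, 0]
  ]
}}

```text
clock: 21.15
position: [0.517, -0.1044, 0.0924]
ee_rot: [0.666, 0.699, 0.188, 0.18]
ft_force: [-0.7, 1.4, -3.3]
grip_width: 0.503
grasp_force: 61.7
```

Request:
{"name": "step_arm", "arguments": {
  "moves": [
    [0.8, 1, 0, -1.7, 0, 0, 0],
    [0.8, 1, 0, -1.7, 0, 0, 0]
  ]
}}

```text
clock: 21.35
position: [0.518, -0.1043, 0.0912]
ee_rot: [0.666, 0.699, 0.188, 0.18]
ft_force: [-8.0, 0.8, 5.3]
grip_width: 0.511
grasp_force: 62.6
```

Request:
{"name": "step_arm", "arguments": {
  "moves": [
    [0.8, 0.5, 0, -0.9, 0, 0, 0],
    [0.8, 0.5, 0, -0.9, 0, 0, 0]
  ]
}}

```text
clock: 21.55
position: [0.5181, -0.1046, 0.0906]
ee_rot: [0.667, 0.698, 0.189, 0.179]
ft_force: [-25.1, 1.1, 24.3]
grip_width: 0.504
grasp_force: 62.2
```

Request:
{"name": "step_arm", "arguments": {
  "moves": [
    [0.8, -0.5, 0, 0.9, 0, 0, 0],
    [0.8, -0.6, 1, 0.9, 0, 0, 0],
    [0.8, -0.6, 2, 0.9, 0, 0, 0],
    [0.8, -0.6, 2, 0.9, 0, 0, 0]
  ]
}}

```text
clock: 21.95
position: [0.518, -0.1022, 0.091]
ee_rot: [0.666, 0.699, 0.188, 0.18]
ft_force: [-1.0, -0.7, -1.4]
grip_width: 0.508
grasp_force: 59.9
```

Request:
{"name": "step_arm", "arguments": {
  "moves": [
    [0.8, -0.1, 2, 0, 0, 0, 0],
    [0.8, -0.1, 2, 0, 0, 0, 0]
  ]
}}

```text
clock: 22.15
position: [0.5179, -0.1012, 0.0911]
ee_rot: [0.666, 0.699, 0.188, 0.18]
ft_force: [-0.4, -5.5, -2.4]
grip_width: 0.504
grasp_force: 59.9
```

Request:
{"name": "step_arm", "arguments": {
  "moves": [
    [0.8, 0, 0.7, 0, 0, 0, 0],
    [0.8, 0, 0.7, 0, 0, 0, 0]
  ]
}}

```text
clock: 22.35
position: [0.5179, -0.1011, 0.0912]
ee_rot: [0.667, 0.698, 0.188, 0.181]
ft_force: [-1.1, -7.7, -0.0]
grip_width: 0.506
grasp_force: 60.0
```

Run:
```python
from m import *
o=manip.get_obs();print(w2b(p,o["position"]).round(1),o["ft_force"].round(1),o["joint_pos"].round(2), go(*place(42,-70,46)))
```

```text
[ 42.4 -70.9  46.2] [-1.1 -7.7 -0. ] [-0.49 -0.18  0.65  2.34 -0.01  0.42  0.24] (array([-0.3,  0.8, -0.4]), array([0.001, 0.004, 0.003]))
```

Request:
{"name": "step_arm", "arguments": {
  "moves": [
    [0.8, -2, -0.1, -1.2, 0, 0, 0],
    [0.8, -3.5, -0.2, -2, 0, 0, 0],
    [0.8, -3.5, -0.2, -2, 0, 0, 0]
  ]
}}

```text
clock: 22.65
position: [0.5152, -0.101, 0.0899]
ee_rot: [0.666, 0.698, 0.189, 0.181]
ft_force: [1.7, -5.2, -1.3]
grip_width: 0.505
grasp_force: 60.5
```

Request:
{"name": "step_arm", "arguments": {
  "moves": [
    [0.8, -1, 0, -0.6, 0, 0, 0],
    [0.8, -1.5, 0, -0.9, 0, 0, 0],
    [0.8, -1.5, 0, -0.9, 0, 0, 0]
  ]
}}

```text
clock: 22.95
position: [0.514, -0.1011, 0.0892]
ee_rot: [0.666, 0.698, 0.189, 0.181]
ft_force: [2.1, -6.1, -1.1]
grip_width: 0.505
grasp_force: 60.7
```

Request:
{"name": "step_arm", "arguments": {
  "moves": [
    [0.8, 0.3, 0, -0.6, 0, 0, 0],
    [0.8, 0.3, 0, -0.6, 0, 0, 0],
    [0.42, 0.3, 0, -0.6, 0, 0, 0],
    [0.35, 0.3, 0, -0.6, 0, 0, 0],
    [0.25, 0.3, 0, -0.6, 0, 0, 0],
    [0.15, 0.3, 0, -0.6, 0, 0, 0],
    [0.15, 0.3, 0, -0.6, 0, 0, 0]
  ]
}}

```text
clock: 23.65
position: [0.5132, -0.0997, 0.0876]
ee_rot: [0.666, 0.699, 0.188, 0.18]
ft_force: [-0.3, -0.3, -0.3]
grip_width: 0.848
grasp_force: 0.0
```

Request:
{"name": "step_arm", "arguments": {
  "moves": [
    [0.15, -5, 0, 8.7, 0, 0, 0],
    [0.15, -15, 0, 26, 0, 0, 0],
    [0.15, -30, -1, 52, 0, 0, 0],
    [0.15, -40, -10, 90, 0, 0.1, 0],
    [0.15, -40, -50, 125, 0, 0.2, 0],
    [0.15, -40, -90, 150, 0, 0.3, 0],
    [0.15, -40, -130, 160, 0, 0.3, 0],
    [0.15, -40, -170, 160, 0, 0.3, 0],
    [0.15, -40, -210, 160, 0, 0.3, 0],
    [0.15, -40, -210, 160, 0, 0.3, 0]
  ]
}}

```text
clock: 24.65
position: [0.4719, -0.3151, 0.2476]
ee_rot: [0.689, 0.716, 0.085, 0.075]
ft_force: [-1.5, -0.0, -0.7]
grip_width: 0.847
grasp_force: 0.0
```

Run:
```python
from m import *
S=cam("scene");T=cam("top");cv2.imwrite("pics/s12.png",S["im"]);cv2.imwrite("pics/t12.png",T["im"])
o=manip.get_obs();print(o["position"],o["ft_force"].round(1),o["clock"])
# expected last: centre bed (38,-96), heel at -11; saturation/tan mask vs predicted silhouette points
X=lambda lx,ly,lz:b2w(p,(38+ly,-11-85-lx,lz))
for n,q in(("heel",(-85,0,20)),("toe",(85,0,10)),("block corners",(-66,22,90)),("",(-66,-22,90)),("",(-4,-22,90)),("",(-4,22,90))): print(n,proj(T,X(*q)).round(1),proj(S,X(*q)).round(1))
a=T["im"].astype(int).sum(2)//3
print("top cols 276..340 step1, rows 165-205")
for r in range(162,206,3): print(r,*["%3d"%v for v in a[r,278:312]])
a0=cv2.imread("pics/t8.png").astype(int).sum(2)//3
for r in (151,154,155): print(r,a[r,272:296],a0[r,272:296])
# bystanders changed?
t0=cv2.imread("pics/top0.png");d=np.abs(t0.astype(int)-T["im"]).sum(2)
for n,(x0,y0,x1,y1) in dict(tin=(130,180,185,230),shoe=(145,85,195,180),hammer=(385,85,430,180)).items(): print(n,d[y0:y1,x0:x1].mean().round(1))
```

```text
[ 0.47285686 -0.3104774   0.24712802] [-0.7  0.2  0.2] 24.75
heel [295.2 188. ] [342.  208.8]
toe [352.7 183.8] [295.6 237.8]
block corners [301.1 188.5] [333.9 189.9]
 [302.  203.2] [325.7 189.2]
 [324. 202.] [308.5 197.7]
 [323.3 187.3] [316.4 198.8]
top cols 276..340 step1, rows 165-205
162 169 126 164 163 119 167 236 210 170 136 139 124 172 163 158 132 176 173 173 172 173 173 175 175 175 176 173 173 173 173 174 174 175 174
165 112 111 151 155  98 188 234 242 200 144 152 116 112 149 173 112 241 238 237 237 237 236 236 236 236 235 235 234 233 233 234 233 233 233
168 105 122 114 112 100 187 217 250 212  93 104 106 107  96 145  78 240 236 234 233 233 233 233 233 233 233 233 233 233 233 233 234 233 233
171 135 173 167 168 101 183 211 255 213 132 162 164 161 163 167 107 213 221 218 218 218 218 218 220 220 220 221 222 222 221 223 223 223 224
174 130 165 166 137 105 140 204 255 217 139 162 163 163 162 165 145 184 235 230 229 228 228 228 228 228 228 228 228 228 227 227 227 225 224
177 132 156 170 110 107 131 211 255 212 156 158 161 163 163 163 158 149 227 223 223 227 213 201 193 184 173 1
[... 1225 characters left out ...]
9  72  71  72  74  73  76  76  76  77  77  77  78  76  77  76  76
151 [179 204 209 221 104 179 174 174 181 117 217 188 161 173 173 169 168 168
 170 168 147 226 225 202] [174 199 203 214 113 173 170 170 177 115 212 180 205 156 167 165 164 165
 166 159 142 223 220 199]
154 [202 201 202 214  97 165 166 166 170 108 101 209 161 154 166 167 165 165
 168 165  99 210 203 201] [195 196 197 208 105 157 162 162 168 107  99 206 168 139 164 163 162 161
 164 164  99 207 199 197]
155 [200 199 203 215 101 162 166 166 171 108  97 210 199 164 165 166 165 163
 168 170 102 214 206 206] [195 196 198 207 107 156 164 162 166 106  84 208 167 152 163 163 162 161
 165 168  96 209 202 201]
tin 8.6
shoe 8.7
hammer 19.6
```

Run:
```python
from m import *
T=cam("top");S=cam("scene");t0=cv2.imread("pics/top0.png");t=T["im"]
for im in(t0,t):
    h=cv2.cvtColor(im,cv2.COLOR_BGR2HSV)[85:110,385:430];m=((h[...,1]<50)&(h[...,2]>130));y,x=np.nonzero(m);print("hammer head",x.mean()+385,y.mean()+85,m.sum())
o=manip.get_obs();print(np.abs(o["joint_velocities"]).max())
b=cv2.imread("pics/s12.png").astype(int);print("last motion diff",np.abs(S["im"].astype(int)-b)[180:250,285:350].mean())
print(manip.hand_in())
```

```text
hammer head 407.2522935779817 97.46330275229357 218
hammer head 407.18518518518516 97.41666666666667 216
0.014857910704692867
last motion diff 2.1483516483516483
the job is handed in; nothing more can be done
None
```

I handed the job in at about 25 s of the 61 s limit. By my measurements the stop is locked at the marker with the fins within about 1.5 mm, the last lies on the bed with its heel against the stop, and the tin, hammer and shoe weren't touched; the hand-in returned no verdict.

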